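# Fetch the filter from behind the jars

## Task

The long black filter block lies on the grey stand behind two jars. Stand both jars in the shallow dark steel side tray and leave the filter where it is until both are there; then lay the filter flat inside the outline on the aluminium mounting plate, along its length, and only when it lies there put each jar back exactly where it stood on the stand. Keep the jars upright, and leave the blue parts box, the tape roll and the memory stick alone.

Things in the scene. Friction and masses are not known exactly. Their poses are not given: they have to be found in the camera images.
- bolt_pot: the larger screw-lid jar, a smooth upright cylinder 52 mm in diameter and 58 mm high, about 0.08 kg; origin at the centre of its underside, z up. It starts on the stand on one of two seats (left or right is drawn anew), about 4 mm from the filter and 11 mm from the other jar; it rises 32 mm above the filter, so it can be gripped by its upper part over the filter
- flux_jar: the smaller screw-lid jar, a smooth upright cylinder 42 mm in diameter and 40 mm high, about 0.08 kg; origin at the centre of its underside, z up. It starts on the other seat, about 9 mm from the filter
- inline_filter: black ribbed filter block, 30 mm wide (x), 88 mm long (y), 26 mm high (z), about 0.07 kg, lying flat; origin at the centre of its underside, y along its length. It starts on the stand behind the two jars, its length roughly along the stand's y; grip it across its 30 mm width near the middle, which the jars prevent while they stand there
- stand: flat grey board, 140 mm (x) x 170 mm (y), fixed; origin at the centre of its underside, -x is its front (toward the robot). Its top is 13 mm above the origin. Two flat dark round marks 53 mm in diameter at x = -30 mm, y = +29 and -29 mm are the jars' seats; the filter starts at about x = +16 mm, y = 0. A lip 7 mm high above the board runs along the back edge (x = +65 to +70 mm)
- tray_floor (a point): centre of the inner floor of the shallow dark steel side tray, z up. The tray is fixed, 190 mm long (this x) and 110 mm wide (this y) outside, its walls 3 mm thick, its floor 5 mm above the bench, its rim 3 mm above the floor; both jars fit side by side along x, for example at x = +45 and -45 mm
- mount_plate: fixed aluminium plate, 80 mm (x) x 140 mm (y) x 8 mm high; origin at the centre of its underside, y along its length
- plate_mark (a point): centre of the outline on top of the mounting plate, 8 mm above the plate's origin, same axes as the plate: the flat dark outline is 40 mm (x) x 96 mm (y); the filter goes here with its length along y, either way round
- term_box: bystander: small blue parts box with clear lid, 52x68x22 mm, nearer the robot than the stand; origin at the centre of its underside; leave it alone
- tape_green: bystander: roll of tape lying flat, 59x58x19 mm, at the back left; origin at the centre of its underside; leave it alone
- usb_stick: bystander: grey memory stick lying flat, 17x53x8 mm, at the back right; origin at the centre of its underside; leave it alone
There are look-alikes about, which are no part of the job. What is shaped like the flux_jar but green or purple is not meant.

How it is judged (in metres and radians):
On the way, in this order (a step that is already met when the one before it is completed fails the run):
1. both jars stand in the side tray, let go, while the filter is still in its place on the stand (within 20 mm) (x of bolt_pot in the frame of tray_floor between -0.075 and 0.075 m and y of bolt_pot in the frame of tray_floor between -0.036 and 0.036 m and z of bolt_pot in the frame of tray_floor between -0.006 and 0.006 m and linear speed of each of bolt_pot, flux_jar below 0.02 m/s and angle between each of bolt_pot, flux_jar's own z axis and vertical below 0.1 rad and contact force between the fingers and bolt_pot below 0.05 N and x of flux_jar in the frame of tray_floor between -0.075 and 0.075 m and y of flux_jar in the frame of tray_floor between -0.036 and 0.036 m and z of flux_jar in the frame of tray_floor between -0.006 and 0.006 m and contact force between the fingers and flux_jar below 0.05 N and distance of inline_filter from where it was at the start of the episode below 0.02 m), for 0.2 s.
2. the filter lies released in the outline on the mounting plate while both jars are still in the side tray (horizontal distance between inline_filter and plate_mark below 0.012 m and z of inline_filter in the frame of plate_mark between -0.005 and 0.005 m and angle between the y axis of inline_filter and the y axis of mount_plate, either way round below 0.2 rad and linear speed of each of inline_filter, bolt_pot, flux_jar below 0.02 m/s and angle between each of inline_filter, bolt_pot, flux_jar's own z axis and vertical below 0.1 rad and contact force between the fingers and inline_filter below 0.05 N and x of bolt_pot in the frame of tray_floor between -0.075 and 0.075 m and y of bolt_pot in the frame of tray_floor between -0.036 and 0.036 m and z of bolt_pot in the frame of tray_floor between -0.006 and 0.006 m and contact force between the fingers and bolt_pot below 0.05 N and x of flux_jar in the frame of tray_floor between -0.075 and 0.075 m and y of flux_jar in the frame of tray_floor between -0.036 and 0.036 m and z of flux_jar in the frame of tray_floor between -0.006 and 0.006 m and contact force between the fingers and flux_jar below 0.05 N), for 0.2 s.
At the end, for the whole second after the job is handed in: Each jar stands upright within 12 mm of where it stood at the start, and the filter lies flat on the mounting plate, centred within 12 mm of the outline's centre and within 0.2 rad of its length; all is released and at rest (distance of each of bolt_pot, flux_jar from where it was at the start of the episode below 0.012 m and linear speed of each of bolt_pot, flux_jar, inline_filter below 0.02 m/s and angle between each of bolt_pot, flux_jar, inline_filter's own z axis and vertical below 0.1 rad and contact force between the fingers and bolt_pot below 0.05 N and contact force between the fingers and flux_jar below 0.05 N and horizontal distance between inline_filter and plate_mark below 0.012 m and z of inline_filter in the frame of plate_mark between -0.005 and 0.005 m and angle between the y axis of inline_filter and the y axis of mount_plate, either way round below 0.2 rad and contact force between the fingers and inline_filter below 0.05 N); the robot touches nothing.
It fails at once if a jar is tipped more than 0.6 rad (angle between any of bolt_pot, flux_jar's own z axis and vertical above 0.6 rad).
It fails at once if a bystander is moved more than 20 mm (distance of any of term_box, tape_green, usb_stick from where it was at the start of the episode above 0.02 m).
It also fails if it takes over 106 s, if anything falls off the work surface, if the arm or the gripper's body presses on something with over 40 N, if the wrist force passes 120 N, or if a joint passes its speed limit or range.

## Robot

A 7-joint arm with a two-finger parallel gripper is mounted at the origin on a cart in front of the work surface, level with it; the furniture and walls round the work are solid. World frame = base frame: x ahead of the robot, y to its left, z up, the work surface at z = 0. Lengths are in m, angles in degrees, forces in N, time in s.
With the tool pointing down it reaches from about 0.425 to 0.875 m from the base axis. Payload 4.7 kg.
Tool frame: the origin (TCP) lies on the mounting face of the last link; the fingertips stand 182 mm ahead of it and the grasp point (between the pads) lies 164 mm ahead of it; z points along the fingers, y is the line along which they close (so a half turn about z gives the same grasp; the last joint's range is limited). The gripper opens to 87 mm and grips with 3 to 60 N. Pads are 19 mm wide; open, the fingers measure 117 mm over their backs; the gripper's body (75 mm by 190 mm) begins 51 mm behind the grasp point.
Start: joints at [68.073, 18.392, -4.016, 83.108, 1.295, 78.541, -3.26], TCP at [0.251, -0.6, 0.405] pointing down, gripper open.
Joint ranges: [-163.93, 163.93], [-17.29, 119.83], [-79.2, 71.16], [3.27, 140.29], [-89.18, 269.18], [5.43, 117.66], [-154.24, 154.24]. Speed limits (degrees/s): [147.25, 147.25, 180, 180, 180, 180, 180].

## Interface

Orientations are given as [roll, pitch, yaw] about the fixed x, y, z axes, in that order (R = Rz(yaw) Ry(pitch) Rx(roll)).
In Python, from cell import env gives the robot as it stands.
- The arm moves only by the tool servo_tool, never from a script. Its argument "plan" is a list of rows, each an object with "xyz": the shift along the tool's x, y, z in cm, a list of three; "twist": the turn, a rotation vector about the tool's x, y, z in degrees, a list of three; "jaw": the closure, from 0 (fully open) to 1 (shut). In form: [{"xyz": [x, y, z], "twist": [wx, wy, wz], "jaw": jaw}, ...]. A call has 1 to 10 rows; each row is the pose to reach, as a shift and turn from the pose commanded when the call began, along the tool's axes at that moment; what a row does not reach only later rows make up. A row lasts 1/12 s, in which the tool goes at most 41.7 mm and 7.16 degrees, less where a joint would pass 70% of its speed; a pose out of reach is approached as far as the arm can. A call with a gripper value outside its range is refused whole. The fingers move at their own pace and stop on an object; "newtons" is the grip in N (left out, the last holds). Time passes only in rows, so rows that repeat a pose let the fingers close. It gives the time, the measured TCP pose, the force, the opening and the grip force at its end, in the units of the state.
- env.get_obs(): the state, without advancing time (a new reading comes with each control period).
- env.read_camera(name): name is "scene" or "top" or "wrist"; returns a dict with "img" (420x560x3 uint8, red, green, blue), "camera_matrix" (3x3 intrinsics, pixels), "R" (3x3) and "t" (3): a world point X has camera coordinates R X + t. Camera axes: x right, y down, z forward; pixel columns grow to the right and rows downward; lengths in m; the calibration is good to about 2 mm. A picture is of the moment at which its call begins. There is no depth.
- env.sign_off(): hands the job in; it is judged then, once.
The state is a dict: "time_s": time; "qpos": joint angles; "joint_velocities": joint speeds; "effort": joint torques, N m; "tool_pos": TCP position; "tool_rot": TCP orientation; "force": force on the tool from outside, world axes, zero at the start; "wrist_torque": the same for the moment, N m; "grip_width": finger opening in m; "grasp_force": force on a finger pad.
Only numpy, scipy, OpenCV 4.12 (cv2) and the standard library are available. Lean on these libraries where they do the work, as an engineer would, in place of code of your own. Each camera call takes 0.05 s, during which the arm holds its last target. There are 200 camera calls.

## Working session

There is one attempt and no reset: what is moved stays moved. The work goes in short steps, Python scripts to look and compute and a tool call to move; the robot and the scene stay as the last step left them, time stands still between calls to the robot, and variables do not carry over. Pictures are saved under pics/ and viewed, at most 14 in all, crops included, and the job is handed in when it is done.

Besides the shell and the picture viewer there is one more tool, called after "Request:" as a command line: name --argument value ..., lists and objects as JSON in quotes. servo_tool: Moves the arm, as the interface text tells. Its arguments: {"type":"object","properties":{"plan":{"type":"array","items":{"type":"object","properties":{"xyz":{"type":"array","items":{"type":"number"}},"twist":{"type":"array","items":{"type":"number"}},"jaw":{"type":"number"}}}},"newtons":{"type":"number"}},"required":["plan"]}

```bash
mkdir -p pics; python3 - <<'E'
from cell import env
import cv2,pickle
d={}
for n in("scene","top"):
    c=env.read_camera(n);d[n]=c
    cv2.imwrite(f"pics/{n}0.png",cv2.cvtColor(c["img"],cv2.COLOR_RGB2BGR))
    print(n,c["camera_matrix"].tolist(),(-c["R"].T@c["t"]).round(3),c["R"].round(2).tolist())
pickle.dump(d,open("d0.pkl","wb"))
print(env.get_obs())
E
```

```text
scene [[405.90459791033294, 0.0, 280.20118878168097], [0.0, 405.90459791033294, 199.75083751104435], [0.0, 0.0, 1.0]] [0.052 0.218 0.744] [[-0.5, -0.87, -0.01], [-0.66, 0.39, -0.64], [0.56, -0.31, -0.77]]
top [[421.3113331320022, 0.0, 280.5833406669017], [0.0, 421.3113331320022, 210.84327555817922], [0.0, 0.0, 1.0]] [ 0.501 -0.091  1.01 ] [[-0.01, -1.0, -0.01], [-1.0, 0.01, -0.06], [0.06, 0.01, -1.0]]
{'time_s': 0.1, 'qpos': array([68.07415321, 18.43600197, -4.01543313, 83.1669331 ,  1.29726122,
       78.54311766, -3.25925438]), 'joint_velocities': array([ 0.14116727, -0.07695444,  0.06848468, -0.19932151, -0.09920222,
       -0.01325153,  0.03679039]), 'effort': array([ 2.27233013e-04, -4.92575347e+01, -4.06006509e-01, -3.13399315e+01,
       -6.43957802e-02,  3.94710456e-02,  3.80793585e-05]), 'tool_pos': array([ 0.25108405, -0.59935041,  0.40376572]), 'tool_rot': array([-1.79899307e+02,  7.76359073e-03,  2.27365300e+01]), 'force': array([-0.28611977,  0.34667138,  0.10634125]), 'wrist_torque': array([-0.02076158, -0.0077662 , -0.03039605]), 'grasp_force': 0.0, 'grip_width': 0.087311333164999}
```

View pics/top0.png

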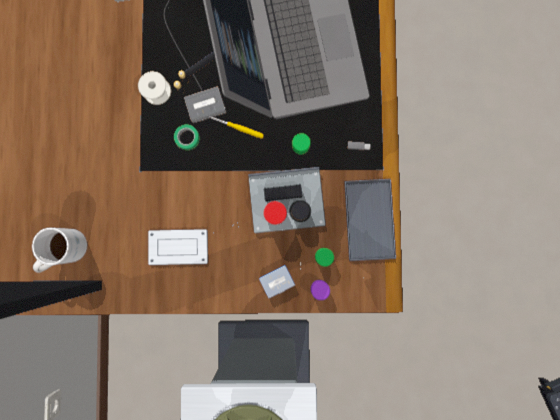

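View pics/scene0.png

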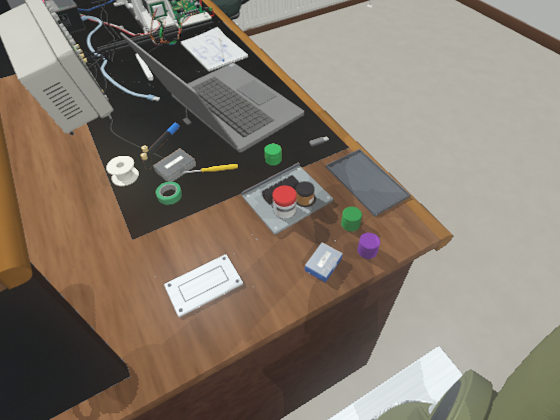

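The top view shows bolt_pot (red lid) at (275,212), flux_jar (black lid) at (300,211), the filter at (283,192), the stand centred near (287,200), the tray at (370,220) and the plate at (178,247). The green and purple jars are look-alikes.

```bash
cat > h.py <<'E'
import numpy as np,cv2,pickle
def ray(c,uv,z):
    uv=np.atleast_2d(uv);K=c["camera_matrix"];C=-c["R"].T@c["t"]
    d=np.c_[(uv-K[:2,2])/[K[0,0],K[1,1]],np.ones(len(uv))]@c["R"]
    return C+d*((z-C[2])/d[:,2:])
def proj(c,X):
    p=np.atleast_2d(X)@c["R"].T+c["t"];q=p@c["camera_matrix"].T;return q[:,:2]/q[:,2:]
def crop(c,x0,y0,x1,y1,s,name):
    im=cv2.cvtColor(c["img"],cv2.COLOR_RGB2BGR)[y0:y1,x0:x1]
    cv2.imwrite(name,cv2.resize(im,None,fx=s,fy=s,interpolation=cv2.INTER_NEAREST))
def blobs(m,amin=40):
    n,l,s,c=cv2.connectedComponentsWithStats(m.astype(np.uint8));
    return [(s[i,4],c[i].round(1).tolist(),s[i,:4].tolist(),l==i) for i in range(1,n) if s[i,4]>=amin]
def rect(m):
    cs,_=cv2.findContours(m.astype(np.uint8),cv2.RETR_EXTERNAL,cv2.CHAIN_APPROX_NONE)
    return cv2.boxPoints(cv2.minAreaRect(max(cs,key=cv2.contourArea)))
def win(m,x0,y0,x1,y1):
    o=np.zeros_like(m);o[y0:y1,x0:x1]=m[y0:y1,x0:x1];return o
E
python3 - <<'E'
from h import *
d=pickle.load(open("d0.pkl","rb"));c=d["top"];im=c["img"].astype(int)
r,g,b=im[...,0],im[...,1],im[...,2];s=im.sum(2)
print("red",[(x[:3],ray(c,x[1],.071).round(4)) for x in blobs(win((r>150)&(g<80),240,170,330,240))])
dk=win(s<120,252,175,322,228)
print("dark",[(x[:3]) for x in blobs(dk)])
pl=win((s>520)&(abs(r-b)<40),140,220,215,275)
q=rect(pl);print("plate",ray(c,q,.008).round(4).tolist(),ray(c,q.mean(0),.008))
hsv=cv2.cvtColor(c["img"],cv2.COLOR_RGB2HSV)
crop(c,235,155,405,275,4.7,"pics/topcrop.png")
E
```

```text
red [((np.int32(410), [274.9, 212.3], [264, 201, 23, 23]), array([[ 0.5556, -0.0685,  0.071 ]]))]
dark []
plate [[0.52, 0.2361, 0.008], [0.5187, 0.0975, 0.008], [0.4382, 0.0974, 0.008], [0.4394, 0.2353, 0.008]] [[0.47894666 0.16651033 0.008     ]]
```

View pics/topcrop.png

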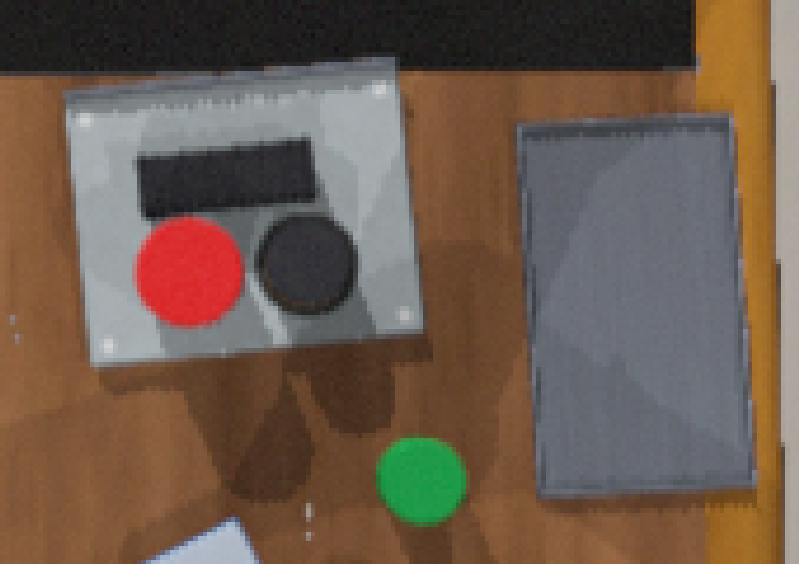

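The crop shows red lid (190,271), black lid (308,264), the filter corners (137,155),(310,138),(316,200),(146,219), the stand corners (65,92),(397,58),(423,332),(92,366) and the tray corners (517,125),(733,115),(757,486),(540,497).

```bash
python3 - <<'E'
from h import *
d=pickle.load(open("d0.pkl","rb"));c=d["top"];sc=d["scene"]
im=c["img"].astype(int);s=im.sum(2)
dk=win(s<180,252,175,322,228)
for x in blobs(dk): print("dark",x[:3],rect(x[3]).round(1).tolist())
P=lambda l:np.array(l)/4.7+[235-.4,155-.4]
def quad(n,l,z,frm):
    X=ray(c,P(l),z);e=X[1]-X[0];print(n,X.mean(0).round(4),"yaw",np.degrees(np.arctan2(e[0],-e[1])).round(2),"sides",np.linalg.norm(X-np.roll(X,1,0),axis=1).round(4))
quad("stand",[(65,92),(397,58),(423,332),(92,366)],.015,0)
quad("tray",[(517,125),(733,115),(757,486),(540,497)],.008,0)
quad("filter",[(137,155),(310,138),(316,200),(146,219)],.039,0)
print("red",ray(c,P((190,271)),.071),"blk",ray(c,P((308,264)),.053))
# scene view
im=sc["img"].astype(int);r,g,b=im[...,0],im[...,1],im[...,2]
for x in blobs((r>150)&(g<80)&(b<90)): print("scene red",x[:3],ray(sc,x[1],.071))
E
```

```text
dark (np.int32(447), [282.9, 192.8], [265, 185, 37, 17]) [[263.8999938964844, 188.8000030517578], [300.1000061035156, 184.39999389648438], [301.6000061035156, 196.8000030517578], [265.3999938964844, 201.1999969482422]]
dark (np.int32(348), [299.9, 210.8], [290, 201, 21, 21]) [[290.0, 201.0], [310.0, 201.0], [310.0, 221.0], [290.0, 221.0]]
stand [ 0.5888 -0.095   0.015 ] yaw 5.26 sides [0.1394 0.169  0.1392 0.1671]
tray [ 0.54   -0.2928  0.008 ] yaw 2.05 sides [0.1884 0.1097 0.1877 0.109 ]
filter [ 0.6033 -0.0867  0.039 ] yaw 5.03 sides [0.032  0.0857 0.0308 0.0842]
red [[ 0.55569975 -0.06874261  0.071     ]] blk [[ 0.55956315 -0.12547386  0.053     ]]
scene red (np.int32(365), [284.3, 194.8], [273, 185, 23, 21]) [[ 0.55058151 -0.06549213  0.071     ]]
```

```bash
cat >> h.py <<'E'
from scipy.spatial.transform import Rotation as Ro
def plan(*goals):
    """goals (x,y,grasp z,yaw); prints shift cm / twist deg, each from the one before"""
    from cell import env
    o=env.get_obs();p=np.array(o["tool_pos"]);R=Ro.from_euler("xyz",o["tool_rot"],degrees=True)
    print("t",o["time_s"],"tcp",p.round(4),np.round(o["tool_rot"],2),"q7",o["qpos"][6].round(1),"w",o["grip_width"],"F",o["force"].round(1))
    for x,y,z,yaw in goals:
        P=np.array([x,y,z+.164]);Q=Ro.from_euler("xyz",[180,0,yaw],degrees=True)
        print((R.inv().apply(P-p)*100).round(2).tolist(),(R.inv()*Q).as_rotvec(degrees=True).round(2).tolist())
        p,R=P,Q
E
python3 - <<'E'
from h import *
plan((.5557,-.0687,.17,95),(.5557,-.0687,.063,95))
E
```

```text
t 0.1 tcp [ 0.2511 -0.5994  0.4038] [-1.799e+02  1.000e-02  2.274e+01] q7 -3.3 w 0.087311333164999 F [-0.3  0.3  0.1]
[48.6, -37.16, 7.04] [-0.09, -0.06, -72.26]
[0.0, -0.0, 10.7] [0.0, 0.0, 0.0]
```

Request:
servo_tool --plan '[{"xyz": [3, -2.3, 0], "twist": [0, 0, -4], "jaw": 0}, {"xyz": [6, -4.6, 0], "twist": [0, 0, -8], "jaw": 0}, {"xyz": [9, -6.9, 0], "twist": [0, 0, -13], "jaw": 0}, {"xyz": [12, -9.2, 0], "twist": [0, 0, -18], "jaw": 0}, {"xyz": [15, -11.5, 0], "twist": [0, 0, -23], "jaw": 0}, {"xyz": [18, -13.8, 0], "twist": [0, 0, -28], "jaw": 0}, {"xyz": [21, -16, 0], "twist": [0, 0, -33], "jaw": 0}, {"xyz": [24, -18.3, 0], "twist": [0, 0, -38], "jaw": 0}, {"xyz": [26, -20, 0], "twist": [0, 0, -42], "jaw": 0}, {"xyz": [27, -20.7, 0], "twist": [0, 0, -44], "jaw": 0}]' --newtons 15

```text
time_s: 0.93
tool_pos: [0.4221, -0.3001, 0.4048]
tool_rot: [-180.0, -0.1, 67.3]
force: [-0.1, 1.2, 0.0]
grip_width: 0.0872
grasp_force: 0.0
```

```bash
python3 - <<'E'
from h import *
plan((.5557,-.0687,.17,95),(.5557,-.0687,.063,95))
E
```

```text
t 0.9333 tcp [ 0.4221 -0.3001  0.4048] [-1.7999e+02 -6.0000e-02  6.7260e+01] q7 8.8 w 0.08715527256348055 F [-0.1  1.2  0. ]
[26.5, 3.38, 7.1] [0.01, -0.06, -27.74]
[0.0, -0.0, 10.7] [0.0, 0.0, 0.0]
```

Request:
servo_tool --plan '[{"xyz": [3, 0.4, 0.5], "twist": [0, 0, -3], "jaw": 0}, {"xyz": [6.5, 0.8, 1.5], "twist": [0, 0, -7], "jaw": 0}, {"xyz": [10, 1.3, 2.5], "twist": [0, 0, -11], "jaw": 0}, {"xyz": [13.5, 1.7, 3.5], "twist": [0, 0, -15], "jaw": 0}, {"xyz": [17, 2.2, 4.5], "twist": [0, 0, -19], "jaw": 0}, {"xyz": [20.5, 2.6, 5.5], "twist": [0, 0, -23], "jaw": 0}, {"xyz": [24, 3.1, 6.5], "twist": [0, 0, -26], "jaw": 0}, {"xyz": [26, 3.3, 7], "twist": [0, 0, -27.5], "jaw": 0}, {"xyz": [26.5, 3.4, 7.1], "twist": [0, 0, -27.7], "jaw": 0}, {"xyz": [26.5, 3.4, 7.1], "twist": [0, 0, -27.7], "jaw": 0}]'

```text
time_s: 1.77
tool_pos: [0.5565, -0.0736, 0.3329]
tool_rot: [-179.9, -0.0, 94.5]
force: [-0.2, -0.3, 0.3]
grip_width: 0.0874
grasp_force: 0.0
```

```bash
python3 - <<'E'
from h import *
from cell import env
c=env.read_camera("wrist");pickle.dump(c,open("w1.pkl","wb"))
cv2.imwrite("pics/w1.png",cv2.cvtColor(c["img"],cv2.COLOR_RGB2BGR))
print((-c["R"].T@c["t"]).round(3))
for n,z in(("red",.071),("blk",.053)):
    pass
print(proj(c,[[.5557,-.0687,.071],[.5596,-.1255,.053],[.6033,-.0867,.039]]).round(0))
plan((.5557,-.0687,.063,95))
E
```

```text
[ 0.55  -0.008  0.312]
[[280. 212.]
 [279. 276.]
 [337. 228.]]
t 1.8167 tcp [ 0.5561 -0.0754  0.3333] [-1.7993e+02  3.0000e-02  9.4380e+01] q7 3.3 w 0.0870757871444657 F [-0.9 -0.2  0.4]
[0.68, 0.02, 10.63] [-0.07, 0.03, -0.62]
```

View pics/w1.png

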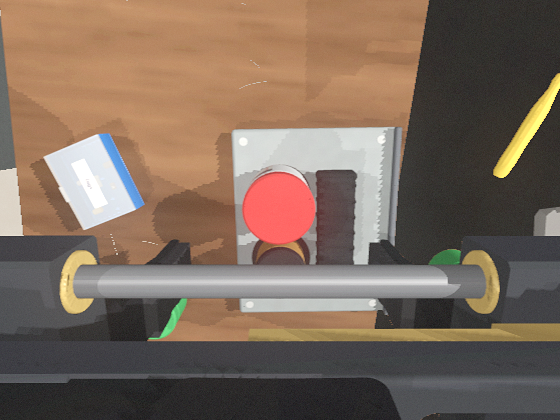

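The wrist view shows the red lid centred near (279,207), the filter right of it and the flux jar below it behind the gripper's cross bar. I'll settle the arm, then refine.

Request:
servo_tool --plan '[{"xyz": [0.3, 0, 0], "twist": [0, 0, -0.6], "jaw": 0}, {"xyz": [0.6, 0, 0], "twist": [0, 0, -0.6], "jaw": 0}, {"xyz": [0.6, 0, 0], "twist": [0, 0, -0.6], "jaw": 0}, {"xyz": [0.6, 0, 0], "twist": [0, 0, -0.6], "jaw": 0}, {"xyz": [0.6, 0, 0], "twist": [0, 0, -0.6], "jaw": 0}, {"xyz": [0.6, 0, 0], "twist": [0, 0, -0.6], "jaw": 0}]'

```text
time_s: 2.32
tool_pos: [0.5555, -0.0687, 0.3339]
tool_rot: [180.0, 0.0, 95.0]
force: [1.0, 0.7, 0.4]
grip_width: 0.087
grasp_force: 0.0
```

```bash
python3 - <<'E'
from h import *
from cell import env
c=env.read_camera("wrist");pickle.dump(c,open("w2.pkl","wb"))
im=c["img"].astype(int);r,g,b=im[...,0],im[...,1],im[...,2]
for x in blobs((r>150)&(g<110)&(b<110),800): print(x[:3],ray(c,x[1],.071).round(4))
m=win(im.sum(2)<150,300,140,365,262)
for x in blobs(m,800):
    q=rect(x[3]);print(x[:3],ray(c,q,.039).round(4).tolist())
plan((.5557,-.0687,.063,95))
E
```

```text
(np.int32(3773), [278.0, 214.9], [243, 177, 73, 73]) [[ 0.5536 -0.0666  0.071 ]]
t 2.3667 tcp [ 0.5556 -0.0686  0.3339] [1.7999e+02 2.0000e-02 9.5000e+01] q7 3.2 w 0.08702978114068793 F [ 0.1 -0.7  0.4]
[-0.01, 0.01, 10.69] [0.01, 0.02, 0.0]
```

Request:
servo_tool --plan '[{"xyz": [0, 0, 1.5], "twist": [0, 0, 0], "jaw": 0}, {"xyz": [0, 0, 3.5], "twist": [0, 0, 0], "jaw": 0}, {"xyz": [0, 0, 5.5], "twist": [0, 0, 0], "jaw": 0}, {"xyz": [0, -0.1, 7.5], "twist": [0, 0, 0], "jaw": 0}, {"xyz": [0.1, -0.1, 9.2], "twist": [0, 0, 0], "jaw": 0}, {"xyz": [0.1, -0.1, 10.3], "twist": [0, 0, 0], "jaw": 0}, {"xyz": [0.1, -0.1, 10.7], "twist": [0, 0, 0], "jaw": 0}, {"xyz": [0.1, -0.1, 10.7], "twist": [0, 0, 0], "jaw": 0.2}, {"xyz": [0.1, -0.1, 10.7], "twist": [0, 0, 0], "jaw": 0.3}, {"xyz": [0.1, -0.1, 10.7], "twist": [0, 0, 0], "jaw": 0.4}]'

```text
time_s: 3.2
tool_pos: [0.5552, -0.0674, 0.2279]
tool_rot: [179.9, 0.0, 95.0]
force: [-0.9, -0.1, -0.1]
grip_width: 0.0741
grasp_force: 0.0
```

Request:
servo_tool --plan '[{"xyz": [0, 0, 0], "twist": [0, 0, 0], "jaw": 0.6}, {"xyz": [0, 0, 0], "twist": [0, 0, 0], "jaw": 0.8}, {"xyz": [0, 0, 0], "twist": [0, 0, 0], "jaw": 1}, {"xyz": [0, 0, 0], "twist": [0, 0, 0], "jaw": 1}, {"xyz": [0, 0, 0], "twist": [0, 0, 0], "jaw": 1}, {"xyz": [0, 0, 0], "twist": [0, 0, 0], "jaw": 1}]'

```text
time_s: 3.7
tool_pos: [0.5548, -0.0674, 0.2272]
tool_rot: [180.0, 0.0, 95.0]
force: [-0.0, -1.7, 3.2]
grip_width: 0.0517
grasp_force: 15.0
```

```bash
python3 - <<'E'
from h import *
plan((.555,-.068,.16,95),(.585,-.291,.16,92),(.585,-.291,.055,92))
E
```

```text
t 3.7 tcp [ 0.5548 -0.0674  0.2272] [1.7996e+02 2.0000e-02 9.5030e+01] q7 -0.5 w 0.05165406629612625 F [-0.  -1.7  3.2]
[-0.07, 0.02, -9.68] [0.04, 0.02, 0.03]
[-22.48, 1.05, 0.0] [0.0, -0.0, 3.0]
[0.0, -0.0, 10.5] [0.0, 0.0, 0.0]
```

Request:
servo_tool --plan '[{"xyz": [0, 0, -0.5], "twist": [0, 0, 0], "jaw": 1}, {"xyz": [0, 0, -1.5], "twist": [0, 0, 0], "jaw": 1}, {"xyz": [0, 0, -3], "twist": [0, 0, 0], "jaw": 1}, {"xyz": [0, 0, -4.5], "twist": [0, 0, 0], "jaw": 1}, {"xyz": [0, 0, -6], "twist": [0, 0, 0], "jaw": 1}, {"xyz": [0, 0, -7.5], "twist": [0, 0, 0], "jaw": 1}, {"xyz": [0, 0, -8.7], "twist": [0, 0, 0], "jaw": 1}, {"xyz": [0, 0, -9.4], "twist": [0, 0, 0], "jaw": 1}, {"xyz": [0, 0, -9.7], "twist": [0, 0, 0], "jaw": 1}, {"xyz": [0, 0, -9.7], "twist": [0, 0, 0], "jaw": 1}]'

```text
time_s: 4.53
tool_pos: [0.5547, -0.0673, 0.3244]
tool_rot: [179.9, 0.0, 95.0]
force: [-0.8, -0.2, -0.4]
grip_width: 0.0518
grasp_force: 15.0
```

Request:
servo_tool --plan '[{"xyz": [-1, 0, 0], "twist": [0, 0, 0], "jaw": 1}, {"xyz": [-3.5, 0.1, 0], "twist": [0, 0, 0], "jaw": 1}, {"xyz": [-6.5, 0.3, 0], "twist": [0, 0, 1], "jaw": 1}, {"xyz": [-9.5, 0.4, 0], "twist": [0, 0, 1], "jaw": 1}, {"xyz": [-12.5, 0.6, 0], "twist": [0, 0, 2], "jaw": 1}, {"xyz": [-15.5, 0.7, 0], "twist": [0, 0, 2], "jaw": 1}, {"xyz": [-18.5, 0.9, 0], "twist": [0, 0, 3], "jaw": 1}, {"xyz": [-21, 1, 0], "twist": [0, 0, 3], "jaw": 1}, {"xyz": [-22.2, 1, 0], "twist": [0, 0, 3], "jaw": 1}, {"xyz": [-22.5, 1, 0], "twist": [0, 0, 3], "jaw": 1}]'

```text
time_s: 5.37
tool_pos: [0.5831, -0.2944, 0.3221]
tool_rot: [-179.9, 0.0, 91.8]
force: [-0.8, -0.2, -0.8]
grip_width: 0.0515
grasp_force: 15.0
```

Request:
servo_tool --plan '[{"xyz": [0, 0, 0], "twist": [0, 0, 0], "jaw": 1}, {"xyz": [0, 0, 0], "twist": [0, 0, 0], "jaw": 1}, {"xyz": [0, 0, 0], "twist": [0, 0, 0], "jaw": 1}, {"xyz": [0, 0, 0], "twist": [0, 0, 0], "jaw": 1}]'

```text
time_s: 5.7
tool_pos: [0.5847, -0.2885, 0.324]
tool_rot: [180.0, -0.0, 92.2]
force: [-0.5, 0.5, -0.0]
grip_width: 0.0518
grasp_force: 15.0
```

```bash
python3 - <<'E'
from h import *
from cell import env
c=env.read_camera("top");pickle.dump(c,open("t1.pkl","wb"))
im=c["img"].astype(int)
# tray/flux estimate again
m=win(im.sum(2)<180,252,175,322,228)
for x in blobs(m): print(x[:3])
plan((.585,-.291,.0555,92))
E
```

```text
(np.int32(428), [283.1, 192.7], [265, 185, 37, 16])
(np.int32(311), [300.1, 210.8], [290, 201, 20, 21])
(np.int32(319), [275.6, 213.2], [266, 204, 20, 20])
t 5.75 tcp [ 0.5846 -0.2889  0.3241] [ 1.7998e+02 -1.0000e-02  9.2180e+01] q7 18.4 w 0.05141757355573147 F [-0.8 -0.5 -0.2]
[-0.22, 0.03, 10.46] [0.02, -0.01, 0.18]
```

Request:
servo_tool --plan '[{"xyz": [0, 0, 1], "twist": [0, 0, 0], "jaw": 1}, {"xyz": [-0.1, 0, 2.5], "twist": [0, 0, 0], "jaw": 1}, {"xyz": [-0.1, 0, 4.2], "twist": [0, 0, 0], "jaw": 1}, {"xyz": [-0.2, 0, 6], "twist": [0, 0, 0], "jaw": 1}, {"xyz": [-0.2, 0, 7.6], "twist": [0, 0, 0], "jaw": 1}, {"xyz": [-0.2, 0, 8.8], "twist": [0, 0, 0], "jaw": 1}, {"xyz": [-0.2, 0, 9.6], "twist": [0, 0, 0], "jaw": 1}, {"xyz": [-0.2, 0, 10.1], "twist": [0, 0, 0], "jaw": 1}, {"xyz": [-0.2, 0, 10.4], "twist": [0, 0, 0], "jaw": 1}, {"xyz": [-0.2, 0, 10.45], "twist": [0, 0, 0], "jaw": 1}]'

```text
time_s: 6.58
tool_pos: [0.5845, -0.2925, 0.2191]
tool_rot: [180.0, 0.0, 92.0]
force: [0.4, -0.0, -1.0]
grip_width: 0.0516
grasp_force: 15.0
```

Request:
servo_tool --plan '[{"xyz": [0, 0, 0], "twist": [0, 0, 0], "jaw": 1}, {"xyz": [0, 0, 0], "twist": [0, 0, 0], "jaw": 1}, {"xyz": [0, 0, 0], "twist": [0, 0, 0], "jaw": 0.35}, {"xyz": [0, 0, 0], "twist": [0, 0, 0], "jaw": 0.3}, {"xyz": [0, 0, 0], "twist": [0, 0, 0], "jaw": 0.2}, {"xyz": [0, 0, 0], "twist": [0, 0, 0], "jaw": 0.1}, {"xyz": [0, 0, 0], "twist": [0, 0, 0], "jaw": 0}, {"xyz": [0, 0, 0], "twist": [0, 0, 0], "jaw": 0}, {"xyz": [0, 0, 0], "twist": [0, 0, 0], "jaw": 0}]'

```text
time_s: 7.33
tool_pos: [0.5843, -0.2926, 0.2192]
tool_rot: [-180.0, 0.0, 92.0]
force: [0.6, -0.4, -0.3]
grip_width: 0.0839
grasp_force: 0.0
```

```bash
python3 - <<'E'
from h import *
c=pickle.load(open("t1.pkl","rb"))
print("seat",ray(c,[275.6,213.2],.013),"flux",ray(c,[300.1,210.8],.053))
plan((.585,-.291,.16,92),(.561,-.126,.16,5),(.561,-.126,.043,5))
E
```

```text
seat [[ 0.55680268 -0.0687168   0.013     ]] flux [[ 0.55949599 -0.12540046  0.053     ]]
t 7.3333 tcp [ 0.5843 -0.2926  0.2192] [-1.800e+02  1.000e-02  9.203e+01] q7 16.6 w 0.0838829070041655 F [ 0.6 -0.4 -0.3]
[0.16, 0.07, -10.48] [-0.0, 0.01, 0.03]
[16.57, -1.82, -0.0] [0.0, -0.0, 87.0]
[0.0, -0.0, 11.7] [0.0, 0.0, 0.0]
```

Request:
servo_tool --plan '[{"xyz": [0, 0, -1], "twist": [0, 0, 0], "jaw": 0}, {"xyz": [0, 0, -3], "twist": [0, 0, 0], "jaw": 0}, {"xyz": [0, 0, -5.5], "twist": [0, 0, 0], "jaw": 0}, {"xyz": [0, 0, -8], "twist": [0, 0, 0], "jaw": 0}, {"xyz": [0.1, 0.1, -10], "twist": [0, 0, 3], "jaw": 0}, {"xyz": [0.2, 0.1, -10.5], "twist": [0, 0, 9], "jaw": 0}, {"xyz": [0.2, 0.1, -10.5], "twist": [0, 0, 15], "jaw": 0}, {"xyz": [0.2, 0.1, -10.5], "twist": [0, 0, 20], "jaw": 0}]'

```text
time_s: 8.0
tool_pos: [0.5856, -0.2904, 0.3263]
tool_rot: [179.9, 0.0, 71.8]
force: [-0.3, -0.2, 1.1]
grip_width: 0.0868
grasp_force: 0.0
```

```bash
python3 - <<'E'
from h import *
plan((.56,-.1258,.16,5),(.56,-.1258,.043,5))
E
```

```text
t 8.0 tcp [ 0.5856 -0.2904  0.3263] [1.7986e+02 2.0000e-02 7.1760e+01] q7 -0.9 w 0.08677652481715992 F [-0.3 -0.2  1.1]
[14.83, -7.58, 0.2] [0.14, -0.06, 66.76]
[0.0, -0.0, 11.7] [0.0, 0.0, 0.0]
```

Request:
servo_tool --plan '[{"xyz": [1.5, -0.8, 0], "twist": [0, 0, 7], "jaw": 0}, {"xyz": [3.3, -1.7, 0], "twist": [0, 0, 14], "jaw": 0}, {"xyz": [5, -2.6, 0], "twist": [0, 0, 21], "jaw": 0}, {"xyz": [7, -3.6, 0], "twist": [0, 0, 28], "jaw": 0}, {"xyz": [9, -4.6, 0], "twist": [0, 0, 35], "jaw": 0}, {"xyz": [11, -5.6, 0.1], "twist": [0, 0, 42], "jaw": 0}, {"xyz": [12.8, -6.5, 0.2], "twist": [0, 0, 49], "jaw": 0}, {"xyz": [14, -7.2, 0.2], "twist": [0, 0, 56], "jaw": 0}, {"xyz": [14.8, -7.6, 0.2], "twist": [0, 0, 62], "jaw": 0}, {"xyz": [14.8, -7.6, 0.2], "twist": [0, 0, 66.8], "jaw": 0}]'

```text
time_s: 8.83
tool_pos: [0.5586, -0.1231, 0.3233]
tool_rot: [-180.0, -0.1, 5.2]
force: [-0.2, -0.2, 0.2]
grip_width: 0.0873
grasp_force: 0.0
```

Request:
servo_tool --plan '[{"xyz": [0, 0, 0], "twist": [0, 0, 0], "jaw": 0}, {"xyz": [0, 0, 0], "twist": [0, 0, 0], "jaw": 0}, {"xyz": [0, 0, 0], "twist": [0, 0, 0], "jaw": 0}, {"xyz": [0, 0, 0], "twist": [0, 0, 0], "jaw": 0}, {"xyz": [0, 0, 0], "twist": [0, 0, 0], "jaw": 0}]'

```text
time_s: 9.25
tool_pos: [0.5586, -0.1268, 0.3222]
tool_rot: [180.0, 0.0, 5.2]
force: [0.1, -0.7, 0.3]
grip_width: 0.0872
grasp_force: 0.0
```

```bash
python3 - <<'E'
from h import *
from cell import env
c=env.read_camera("wrist");pickle.dump(c,open("w3.pkl","wb"))
cv2.imwrite("pics/w3.png",cv2.cvtColor(c["img"],cv2.COLOR_RGB2BGR))
print(proj(c,[[.56,-.1258,.053],[.6033,-.0867,.039],[.585,-.291,.063]]))
plan((.56,-.1258,.16,5),(.56,-.1258,.043,5))
E
```

```text
[[277.97232638 212.30244892]
 [230.20151307 145.73407045]
 [519.17064905 202.2456428 ]]
t 9.3 tcp [ 0.5586 -0.1267  0.3222] [1.80e+02 1.00e-02 5.24e+00] q7 -78.4 w 0.08703481163426914 F [0.1 1.  0.2]
[0.15, -0.08, -0.18] [0.0, 0.01, 0.24]
[0.0, -0.0, 11.7] [0.0, 0.0, 0.0]
```

View pics/w3.png

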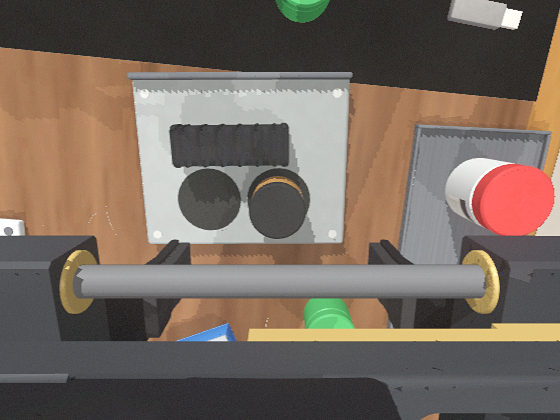

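The wrist view shows the flux lid at (276,210), the filter undisturbed at (230,145), and the bolt pot upright in the tray at (513,200).

Request:
servo_tool --plan '[{"xyz": [0.1, 0, 1.5], "twist": [0, 0, 0], "jaw": 0}, {"xyz": [0.15, -0.1, 3.5], "twist": [0, 0, 0], "jaw": 0}, {"xyz": [0.15, -0.1, 5.5], "twist": [0, 0, 0], "jaw": 0}, {"xyz": [0.15, -0.1, 7.5], "twist": [0, 0, 0], "jaw": 0}, {"xyz": [0.15, -0.1, 9.2], "twist": [0, 0, 0], "jaw": 0}, {"xyz": [0.15, -0.1, 10.5], "twist": [0, 0, 0], "jaw": 0}, {"xyz": [0.15, -0.1, 11.3], "twist": [0, 0, 0], "jaw": 0}, {"xyz": [0.15, -0.1, 11.5], "twist": [0, 0, 0], "jaw": 0}, {"xyz": [0.15, -0.1, 11.5], "twist": [0, 0, 0], "jaw": 0.2}, {"xyz": [0.15, -0.1, 11.5], "twist": [0, 0, 0], "jaw": 0.4}]'

```text
time_s: 10.13
tool_pos: [0.5606, -0.1253, 0.2081]
tool_rot: [180.0, -0.1, 5.2]
force: [-0.1, 0.2, -0.4]
grip_width: 0.0798
grasp_force: 0.0
```

Request:
servo_tool --plan '[{"xyz": [0, 0, 0], "twist": [0, 0, 0], "jaw": 0.5}, {"xyz": [0, 0, 0], "twist": [0, 0, 0], "jaw": 0.6}, {"xyz": [0, 0, 0], "twist": [0, 0, 0], "jaw": 0.8}, {"xyz": [0, 0, 0], "twist": [0, 0, 0], "jaw": 1}, {"xyz": [0, 0, 0], "twist": [0, 0, 0], "jaw": 1}, {"xyz": [0, 0, 0], "twist": [0, 0, 0], "jaw": 1}, {"xyz": [0, 0, 0], "twist": [0, 0, 0], "jaw": 1}]'

```text
time_s: 10.72
tool_pos: [0.5601, -0.1252, 0.2074]
tool_rot: [180.0, -0.0, 5.2]
force: [-0.8, 0.8, 0.5]
grip_width: 0.0415
grasp_force: 15.0
```

```bash
python3 - <<'E'
from h import *
plan((.56,-.1258,.15,5),(.495,-.2945,.15,5),(.495,-.2945,.035,5))
E
```

```text
t 10.7167 tcp [ 0.5601 -0.1252  0.2074] [ 1.7999e+02 -1.0000e-02  5.2300e+00] q7 -80.9 w 0.04151500444606773 F [-0.8  0.8  0.5]
[-0.01, 0.06, -10.66] [0.01, -0.01, 0.23]
[-7.95, 16.24, 0.0] [0.0, 0.0, 0.0]
[0.0, -0.0, 11.5] [0.0, 0.0, 0.0]
```

Request:
servo_tool --plan '[{"xyz": [0, 0, -0.5], "twist": [0, 0, 0], "jaw": 1}, {"xyz": [0, 0, -1.5], "twist": [0, 0, 0], "jaw": 1}, {"xyz": [0, 0, -3], "twist": [0, 0, 0], "jaw": 1}, {"xyz": [0, 0, -5], "twist": [0, 0, 0], "jaw": 1}, {"xyz": [0, 0, -7], "twist": [0, 0, 0], "jaw": 1}, {"xyz": [0, 0, -9], "twist": [0, 0, 0], "jaw": 1}, {"xyz": [0, 0, -10.3], "twist": [0, 0, 0], "jaw": 1}, {"xyz": [0, 0, -10.7], "twist": [0, 0, 0], "jaw": 1}, {"xyz": [0, 0, -10.7], "twist": [0, 0, 0], "jaw": 1}]'

```text
time_s: 11.47
tool_pos: [0.5604, -0.1252, 0.3157]
tool_rot: [179.9, -0.1, 5.2]
force: [-0.1, -0.8, -0.7]
grip_width: 0.0415
grasp_force: 15.0
```

Request:
servo_tool --plan '[{"xyz": [-0.5, 1, 0], "twist": [0, 0, 0], "jaw": 1}, {"xyz": [-1.5, 3, 0], "twist": [0, 0, 0], "jaw": 1}, {"xyz": [-2.7, 5.5, 0], "twist": [0, 0, 0], "jaw": 1}, {"xyz": [-3.9, 8, 0], "twist": [0, 0, 0], "jaw": 1}, {"xyz": [-5.1, 10.5, 0], "twist": [0, 0, 0], "jaw": 1}, {"xyz": [-6.3, 13, 0], "twist": [0, 0, 0], "jaw": 1}, {"xyz": [-7.3, 15, 0], "twist": [0, 0, 0], "jaw": 1}, {"xyz": [-7.8, 16, 0], "twist": [0, 0, 0], "jaw": 1}, {"xyz": [-7.95, 16.2, 0], "twist": [0, 0, 0], "jaw": 1}, {"xyz": [-7.95, 16.2, 0], "twist": [0, 0, 0], "jaw": 1}]'

```text
time_s: 12.3
tool_pos: [0.4951, -0.294, 0.3132]
tool_rot: [-179.9, 0.1, 5.2]
force: [-0.1, 1.2, -0.6]
grip_width: 0.0416
grasp_force: 15.0
```

Request:
servo_tool --plan '[{"xyz": [0, 0, 0], "twist": [0, 0, 0], "jaw": 1}, {"xyz": [0, 0, 0], "twist": [0, 0, 0], "jaw": 1}, {"xyz": [0, 0, 0], "twist": [0, 0, 0], "jaw": 1}, {"xyz": [0, 0, 0], "twist": [0, 0, 0], "jaw": 1}, {"xyz": [0, 0, 0], "twist": [0, 0, 0], "jaw": 1}]'

```text
time_s: 12.72
tool_pos: [0.496, -0.293, 0.3143]
tool_rot: [180.0, -0.0, 5.3]
force: [0.3, 0.2, -1.6]
grip_width: 0.0421
grasp_force: 15.0
```

```bash
python3 - <<'E'
from h import *
plan((.495,-.2945,.0357,5.2))
E
```

```text
t 12.7167 tcp [ 0.496  -0.293   0.3143] [ 1.80e+02 -1.00e-02  5.32e+00] q7 -59.4 w 0.04206932821660611 F [ 0.3  0.2 -1.6]
[-0.12, 0.14, 11.46] [0.0, -0.01, 0.12]
```

Request:
servo_tool --plan '[{"xyz": [0, 0.1, 1.5], "twist": [0, 0, 0], "jaw": 1}, {"xyz": [-0.1, 0.1, 3.2], "twist": [0, 0, 0], "jaw": 1}, {"xyz": [-0.1, 0.1, 5], "twist": [0, 0, 0], "jaw": 1}, {"xyz": [-0.1, 0.1, 7], "twist": [0, 0, 0], "jaw": 1}, {"xyz": [-0.1, 0.1, 8.7], "twist": [0, 0, 0], "jaw": 1}, {"xyz": [-0.1, 0.1, 9.9], "twist": [0, 0, 0], "jaw": 1}, {"xyz": [-0.1, 0.1, 10.7], "twist": [0, 0, 0], "jaw": 1}, {"xyz": [-0.1, 0.1, 11.2], "twist": [0, 0, 0], "jaw": 1}, {"xyz": [-0.1, 0.1, 11.4], "twist": [0, 0, 0], "jaw": 1}, {"xyz": [-0.1, 0.1, 11.45], "twist": [0, 0, 0], "jaw": 1}]'

```text
time_s: 13.55
tool_pos: [0.495, -0.2949, 0.2]
tool_rot: [180.0, -0.0, 5.2]
force: [0.2, 0.5, -1.5]
grip_width: 0.0415
grasp_force: 15.0
```

Request:
servo_tool --plan '[{"xyz": [0, 0, 0], "twist": [0, 0, 0], "jaw": 1}, {"xyz": [0, 0, 0], "twist": [0, 0, 0], "jaw": 1}, {"xyz": [0, 0, 0], "twist": [0, 0, 0], "jaw": 0.45}, {"xyz": [0, 0, 0], "twist": [0, 0, 0], "jaw": 0.4}, {"xyz": [0, 0, 0], "twist": [0, 0, 0], "jaw": 0.3}, {"xyz": [0, 0, 0], "twist": [0, 0, 0], "jaw": 0.2}, {"xyz": [0, 0, 0], "twist": [0, 0, 0], "jaw": 0.1}, {"xyz": [0, 0, 0], "twist": [0, 0, 0], "jaw": 0}, {"xyz": [0, 0, 0], "twist": [0, 0, 0], "jaw": 0}]'

```text
time_s: 14.3
tool_pos: [0.4947, -0.2948, 0.1997]
tool_rot: [180.0, 0.0, 5.2]
force: [-0.4, 0.1, -0.2]
grip_width: 0.078
grasp_force: 0.0
```

```bash
python3 - <<'E'
from h import *
plan((.495,-.2945,.15,45),(.6035,-.087,.15,95))
E
```

```text
t 14.3 tcp [ 0.4947 -0.2948  0.1997] [180.     0.     5.24] q7 -60.8 w 0.0780260977725858 F [-0.4  0.1 -0.2]
[0.03, -0.03, -11.43] [0.0, 0.01, -39.76]
[22.34, -7.0, -0.0] [0.0, 0.0, -50.0]
```

Request:
servo_tool --plan '[{"xyz": [0, 0, -1], "twist": [0, 0, 0], "jaw": 0}, {"xyz": [0, 0, -3], "twist": [0, 0, 0], "jaw": 0}, {"xyz": [0, 0, -6], "twist": [0, 0, 0], "jaw": 0}, {"xyz": [0, 0, -9], "twist": [0, 0, -5], "jaw": 0}, {"xyz": [0, 0, -11], "twist": [0, 0, -12], "jaw": 0}, {"xyz": [0, 0, -11.4], "twist": [0, 0, -19], "jaw": 0}, {"xyz": [0, 0, -11.4], "twist": [0, 0, -26], "jaw": 0}, {"xyz": [0, 0, -11.4], "twist": [0, 0, -33], "jaw": 0}, {"xyz": [0, 0, -11.4], "twist": [0, 0, -38], "jaw": 0}, {"xyz": [0, 0, -11.4], "twist": [0, 0, -39.8], "jaw": 0}]'

```text
time_s: 15.13
tool_pos: [0.4947, -0.2948, 0.3147]
tool_rot: [180.0, -0.0, 45.3]
force: [-1.1, 0.1, 0.3]
grip_width: 0.0871
grasp_force: 0.0
```

Request:
servo_tool --plan '[{"xyz": [1.5, -0.5, 0], "twist": [0, 0, -4], "jaw": 0}, {"xyz": [4, -1.3, 0], "twist": [0, 0, -10], "jaw": 0}, {"xyz": [7, -2.2, 0], "twist": [0, 0, -16], "jaw": 0}, {"xyz": [10, -3.1, 0], "twist": [0, 0, -22], "jaw": 0}, {"xyz": [13, -4.1, 0], "twist": [0, 0, -28], "jaw": 0}, {"xyz": [16, -5, 0], "twist": [0, 0, -34], "jaw": 0}, {"xyz": [19, -6, 0], "twist": [0, 0, -40], "jaw": 0}, {"xyz": [21.3, -6.7, 0], "twist": [0, 0, -46], "jaw": 0}, {"xyz": [22.3, -7, 0], "twist": [0, 0, -50], "jaw": 0}, {"xyz": [22.3, -7, 0], "twist": [0, 0, -50], "jaw": 0}]'

```text
time_s: 15.97
tool_pos: [0.6038, -0.0837, 0.3146]
tool_rot: [179.9, -0.1, 95.5]
force: [0.4, -0.3, -0.1]
grip_width: 0.0866
grasp_force: 0.0
```

Request:
servo_tool --plan '[{"xyz": [0, 0, 0], "twist": [0, 0, 0], "jaw": 0}, {"xyz": [0, 0, 0], "twist": [0, 0, 0], "jaw": 0}, {"xyz": [0, 0, 0], "twist": [0, 0, 0], "jaw": 0}, {"xyz": [0, 0, 0], "twist": [0, 0, 0], "jaw": 0}, {"xyz": [0, 0, 0], "twist": [0, 0, 0], "jaw": 0}]'

```text
time_s: 16.38
tool_pos: [0.6025, -0.0888, 0.3138]
tool_rot: [-180.0, 0.0, 94.9]
force: [0.7, -0.2, 0.3]
grip_width: 0.0869
grasp_force: 0.0
```

```bash
python3 - <<'E'
from h import *
from cell import env
c=env.read_camera("wrist");pickle.dump(c,open("w4.pkl","wb"))
cv2.imwrite("pics/w4.png",cv2.cvtColor(c["img"],cv2.COLOR_RGB2BGR))
a=np.radians(5.2);F=lambda x,y,z:[.6033+x*np.cos(a)-y*np.sin(a),-.0867+x*np.sin(a)+y*np.cos(a),z]
print(proj(c,[F(0,0,.039)]+[F(x,y,.039) for x in(-.015,.015) for y in (-.044,.044)]).round(0).tolist())
plan((.6035,-.087,.036,95))
E
```

```text
[[282.0, 211.0], [263.0, 266.0], [261.0, 151.0], [301.0, 266.0], [303.0, 151.0]]
t 16.4333 tcp [ 0.6026 -0.0885  0.3138] [-1.7999e+02  3.0000e-02  9.4930e+01] q7 2.8 w 0.08724891964097171 F [ 0.8 -0.9  0.5]
[0.14, 0.11, 11.38] [-0.01, 0.03, -0.07]
```

View pics/w4.png

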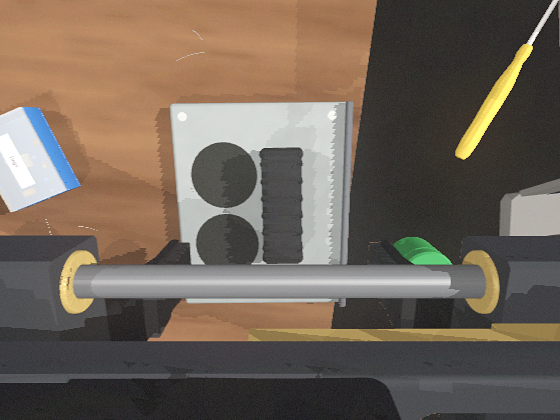

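The filter spans columns 260–303 and rows 148–263, which agrees with the estimate to about 4 mm, and both seats are clear. I'll half-close the jaws so the back finger clears the lip.

Request:
servo_tool --plan '[{"xyz": [0.1, 0.05, 0.5], "twist": [0, 0, 0], "jaw": 0.35}, {"xyz": [0.2, 0.1, 1.5], "twist": [0, 0, 0], "jaw": 0.35}, {"xyz": [0.3, 0.1, 3], "twist": [0, 0, 0], "jaw": 0.35}, {"xyz": [0.35, 0.1, 4.5], "twist": [0, 0, 0], "jaw": 0.35}, {"xyz": [0.35, 0.1, 6], "twist": [0, 0, 0], "jaw": 0.35}, {"xyz": [0.35, 0.1, 7.5], "twist": [0, 0, 0], "jaw": 0.35}, {"xyz": [0.35, 0.1, 8], "twist": [0, 0, 0], "jaw": 0.35}, {"xyz": [0.35, 0.1, 8], "twist": [0, 0, 0], "jaw": 0.35}]'

```text
time_s: 17.1
tool_pos: [0.6025, -0.0839, 0.2314]
tool_rot: [-179.8, -0.1, 95.0]
force: [0.8, -0.6, 0.2]
grip_width: 0.0569
grasp_force: 0.0
```

Request:
servo_tool --plan '[{"xyz": [0, 0, 1], "twist": [0, 0, 0], "jaw": 0.35}, {"xyz": [0, 0, 2.2], "twist": [0, 0, 0], "jaw": 0.35}, {"xyz": [0, 0, 3], "twist": [0, 0, 0], "jaw": 0.35}, {"xyz": [0, 0, 3.4], "twist": [0, 0, 0], "jaw": 0.35}, {"xyz": [0, 0, 3.4], "twist": [0, 0, 0], "jaw": 0.35}, {"xyz": [0, 0, 3.4], "twist": [0, 0, 0], "jaw": 0.5}, {"xyz": [0, 0, 3.4], "twist": [0, 0, 0], "jaw": 0.6}, {"xyz": [0, 0, 3.4], "twist": [0, 0, 0], "jaw": 0.8}, {"xyz": [0, 0, 3.4], "twist": [0, 0, 0], "jaw": 1}, {"xyz": [0, 0, 3.4], "twist": [0, 0, 0], "jaw": 1}]'

```text
time_s: 17.93
tool_pos: [0.6036, -0.0841, 0.2002]
tool_rot: [180.0, 0.0, 95.0]
force: [-0.5, -0.1, -0.2]
grip_width: 0.0311
grasp_force: 0.5
```

Request:
servo_tool --plan '[{"xyz": [0, 0, 0], "twist": [0, 0, 0], "jaw": 1}, {"xyz": [0, 0, 0], "twist": [0, 0, 0], "jaw": 1}, {"xyz": [0, 0, 0], "twist": [0, 0, 0], "jaw": 1}, {"xyz": [0, 0, 0], "twist": [0, 0, 0], "jaw": 1}]'

```text
time_s: 18.27
tool_pos: [0.6037, -0.0841, 0.2001]
tool_rot: [180.0, 0.0, 95.0]
force: [0.1, 0.6, 2.7]
grip_width: 0.0298
grasp_force: 15.0
```

```bash
python3 - <<'E'
from h import *
plan((.6033,-.085,.12,95),(.479,.1665,.12,89.5),(.479,.1665,.031,89.5))
d=pickle.load(open("d0.pkl","rb"));c=d["top"];im=c["img"].astype(int);s=im.sum(2)
m=win(s<330,155,235,202,262)
for x in blobs(m,20): q=rect(x[3]);print(x[:3],ray(c,q.mean(0),.008).round(4),np.ptp(ray(c,q,.008),0))
E
```

```text
t 18.2667 tcp [ 0.6037 -0.0841  0.2001] [1.7997e+02 2.0000e-02 9.5030e+01] q7 -0.6 w 0.029809339165038258 F [0.1 0.6 2.7]
[-0.09, -0.04, -8.39] [0.03, 0.02, 0.03]
[26.14, -10.19, -0.0] [0.0, -0.0, 5.5]
[0.0, -0.0, 8.9] [0.0, 0.0, 0.0]
```

Request:
servo_tool --plan '[{"xyz": [0, 0, -0.5], "twist": [0, 0, 0], "jaw": 1}, {"xyz": [0, 0, -1.5], "twist": [0, 0, 0], "jaw": 1}, {"xyz": [0, 0, -3], "twist": [0, 0, 0], "jaw": 1}, {"xyz": [0, 0, -5], "twist": [0, 0, 0], "jaw": 1}, {"xyz": [0, 0, -7], "twist": [0, 0, 0], "jaw": 1}, {"xyz": [0, 0, -8.2], "twist": [0, 0, 0], "jaw": 1}, {"xyz": [0, 0, -8.4], "twist": [0, 0, 0], "jaw": 1}, {"xyz": [0, 0, -8.4], "twist": [0, 0, 0], "jaw": 1}]'

```text
time_s: 18.93
tool_pos: [0.6037, -0.0841, 0.2847]
tool_rot: [179.9, 0.0, 95.0]
force: [-0.0, -0.3, -0.9]
grip_width: 0.0301
grasp_force: 15.0
```

Request:
servo_tool --plan '[{"xyz": [1.5, -0.6, 0], "twist": [0, 0, 0], "jaw": 1}, {"xyz": [4, -1.6, 0], "twist": [0, 0, 1], "jaw": 1}, {"xyz": [7, -2.7, 0], "twist": [0, 0, 1.5], "jaw": 1}, {"xyz": [10, -3.9, 0], "twist": [0, 0, 2], "jaw": 1}, {"xyz": [13, -5.1, 0], "twist": [0, 0, 3], "jaw": 1}, {"xyz": [16, -6.2, 0], "twist": [0, 0, 4], "jaw": 1}, {"xyz": [19, -7.4, 0], "twist": [0, 0, 5], "jaw": 1}, {"xyz": [22, -8.6, 0], "twist": [0, 0, 5.5], "jaw": 1}, {"xyz": [24.5, -9.6, 0], "twist": [0, 0, 5.5], "jaw": 1}, {"xyz": [26.1, -10.2, 0], "twist": [0, 0, 5.5], "jaw": 1}]'

```text
time_s: 19.77
tool_pos: [0.4755, 0.1707, 0.2823]
tool_rot: [-179.8, -0.0, 89.8]
force: [1.0, -0.2, -0.4]
grip_width: 0.03
grasp_force: 15.0
```

Request:
servo_tool --plan '[{"xyz": [0, 0, 0], "twist": [0, 0, 0], "jaw": 1}, {"xyz": [0, 0, 0], "twist": [0, 0, 0], "jaw": 1}, {"xyz": [0, 0, 0], "twist": [0, 0, 0], "jaw": 1}, {"xyz": [0, 0, 0], "twist": [0, 0, 0], "jaw": 1}, {"xyz": [0, 0, 0], "twist": [0, 0, 0], "jaw": 1}]'

```text
time_s: 20.18
tool_pos: [0.4793, 0.1658, 0.2833]
tool_rot: [-180.0, 0.0, 89.4]
force: [-0.4, 0.8, -1.1]
grip_width: 0.0295
grasp_force: 15.0
```

```bash
python3 - <<'E'
from h import *
from cell import env
c=env.read_camera("top");crop(c,130,150,405,290,2.9,"pics/t2.png")
plan((.479,.1665,.0313,89.5))
E
```

```text
t 20.2333 tcp [0.4793 0.166  0.2834] [-1.7997e+02  1.0000e-02  8.9420e+01] q7 -28.5 w 0.029853238183491355 F [ 0.1  0.3 -1. ]
[0.06, -0.03, 8.81] [-0.03, 0.01, -0.08]
```

View pics/t2.png

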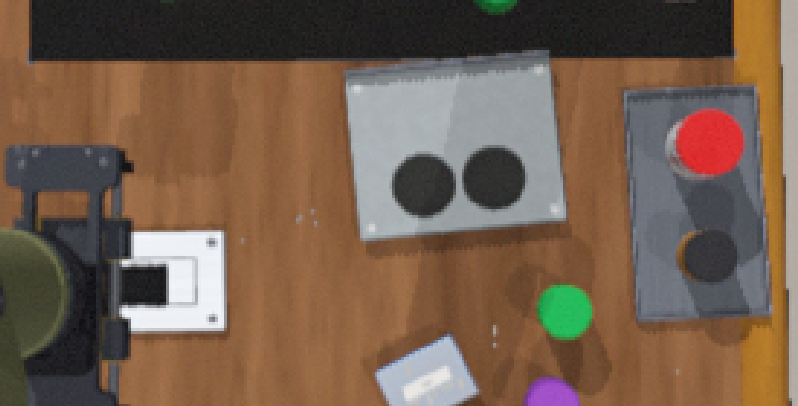

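Both jars stand upright in the tray (red at (710,143), black at (708,256)), and the filter is held aligned over the outline. I'll lower it now.

Request:
servo_tool --plan '[{"xyz": [0, 0, 1.5], "twist": [0, 0, 0], "jaw": 1}, {"xyz": [0, 0, 3], "twist": [0, 0, 0], "jaw": 1}, {"xyz": [0, 0, 4.5], "twist": [0, 0, 0], "jaw": 1}, {"xyz": [0, 0, 6], "twist": [0, 0, 0], "jaw": 1}, {"xyz": [0, 0, 7.2], "twist": [0, 0, 0], "jaw": 1}, {"xyz": [0, 0, 8], "twist": [0, 0, 0], "jaw": 1}, {"xyz": [0, 0, 8.5], "twist": [0, 0, 0], "jaw": 1}, {"xyz": [0, 0, 8.75], "twist": [0, 0, 0], "jaw": 1}, {"xyz": [0, 0, 8.8], "twist": [0, 0, 0], "jaw": 1}, {"xyz": [0, 0, 8.8], "twist": [0, 0, 0], "jaw": 1}]'

```text
time_s: 21.07
tool_pos: [0.4792, 0.1671, 0.1961]
tool_rot: [180.0, -0.0, 89.5]
force: [-0.2, -0.8, -0.6]
grip_width: 0.03
grasp_force: 15.0
```

Request:
servo_tool --plan '[{"xyz": [0, 0, 0], "twist": [0, 0, 0], "jaw": 1}, {"xyz": [0, 0, 0], "twist": [0, 0, 0], "jaw": 1}, {"xyz": [0, 0, 0], "twist": [0, 0, 0], "jaw": 0.6}, {"xyz": [0, 0, 0], "twist": [0, 0, 0], "jaw": 0.5}, {"xyz": [0, 0, 0], "twist": [0, 0, 0], "jaw": 0.4}, {"xyz": [0, 0, 0], "twist": [0, 0, 0], "jaw": 0.3}, {"xyz": [0, 0, 0], "twist": [0, 0, 0], "jaw": 0.3}, {"xyz": [0, 0, 0], "twist": [0, 0, 0], "jaw": 0.3}]'

```text
time_s: 21.73
tool_pos: [0.479, 0.167, 0.1958]
tool_rot: [180.0, 0.0, 89.5]
force: [-0.3, -0.1, -0.4]
grip_width: 0.0576
grasp_force: 0.0
```

Request:
servo_tool --plan '[{"xyz": [0, 0, -1], "twist": [0, 0, 0], "jaw": 0.3}, {"xyz": [0, 0, -3], "twist": [0, 0, 0], "jaw": 0.3}, {"xyz": [0, 0, -5.5], "twist": [0, 0, 0], "jaw": 0.2}, {"xyz": [0, 0, -8], "twist": [0, 0, 0], "jaw": 0.1}, {"xyz": [0, 0, -10.5], "twist": [0, 0, 0], "jaw": 0}, {"xyz": [0, 0, -12], "twist": [0, 0, 0], "jaw": 0}, {"xyz": [0, 0, -12], "twist": [0, 0, 0], "jaw": 0}, {"xyz": [0, 0, -12], "twist": [0, 0, 0], "jaw": 0}, {"xyz": [0, 0, -12], "twist": [0, 0, 0], "jaw": 0}]'

```text
time_s: 22.48
tool_pos: [0.4786, 0.1668, 0.3151]
tool_rot: [-179.9, 0.0, 89.5]
force: [-0.6, 0.0, -0.1]
grip_width: 0.0862
grasp_force: 0.0
```

```bash
python3 - <<'E'
from h import *
from cell import env
c=env.read_camera("wrist")
cv2.imwrite("pics/w5.png",cv2.cvtColor(c["img"],cv2.COLOR_RGB2BGR))
plan((.4947,-.2948,.16,45),(.4947,-.2948,.16,5.2),(.4947,-.2948,.0357,5.2))
E
```

```text
t 22.5333 tcp [0.4785 0.1667 0.3147] [-1.7989e+02  3.0000e-02  8.9540e+01] q7 -27.0 w 0.08658257601169239 F [-0.5  0.6 -0.4]
[-46.14, 1.99, -0.91] [-0.09, 0.07, 44.54]
[0.0, 0.0, 0.0] [0.0, -0.0, 39.8]
[-0.0, -0.0, 12.43] [0.0, 0.0, 0.0]
```

View pics/w5.png

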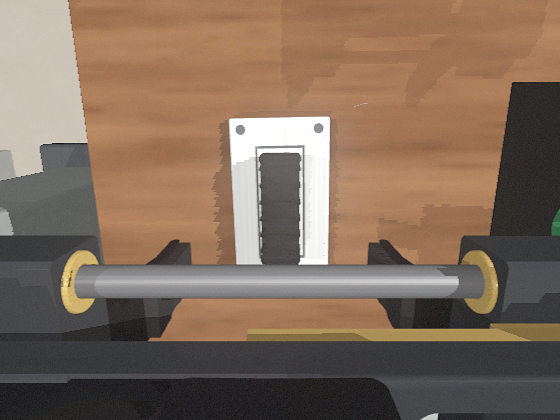

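```bash
python3 - <<'E'
from h import *
from cell import env
c=env.read_camera("wrist")
print(ray(c,[(281,153),(281,265)],.034).round(4).tolist(),ray(c,[(280,147),(280,257)],.008).round(4).tolist(),ray(c,[(261,200),(300,200)],.034).round(4).tolist(),ray(c,[(257,200),(304,200)],.008).round(4).tolist())
E
```

```text
[[0.4786, 0.2108, 0.034], [0.4781, 0.1233, 0.034]] [[0.4779, 0.2133, 0.008], [0.4773, 0.1197, 0.008]] [[0.4634, 0.1759, 0.034], [0.4927, 0.1757, 0.034]] [[0.4586, 0.1702, 0.008], [0.4975, 0.1699, 0.008]]
```

The filter is centred in the outline to about 1 mm. Next comes the flux jar.

Request:
servo_tool --plan '[{"xyz": [-2, 0.1, 0], "twist": [0, 0, 2], "jaw": 0}, {"xyz": [-5, 0.2, 0], "twist": [0, 0, 5], "jaw": 0}, {"xyz": [-8.5, 0.4, 0], "twist": [0, 0, 8], "jaw": 0}, {"xyz": [-12, 0.5, 0], "twist": [0, 0, 12], "jaw": 0}, {"xyz": [-15.5, 0.7, 0], "twist": [0, 0, 16], "jaw": 0}, {"xyz": [-19, 0.8, 0], "twist": [0, 0, 20], "jaw": 0}, {"xyz": [-22.5, 1, 0], "twist": [0, 0, 24], "jaw": 0}, {"xyz": [-26, 1.1, 0], "twist": [0, 0, 28], "jaw": 0}, {"xyz": [-29, 1.3, 0], "twist": [0, 0, 32], "jaw": 0}, {"xyz": [-31, 1.4, 0], "twist": [0, 0, 36], "jaw": 0}]'

```text
time_s: 23.42
tool_pos: [0.4896, -0.1468, 0.3144]
tool_rot: [-179.9, 0.1, 53.1]
force: [0.5, -0.5, 0.9]
grip_width: 0.0872
grasp_force: 0.0
```

```bash
python3 - <<'E'
from h import *
plan((.4947,-.2948,.16,5.2),(.4947,-.2948,.0357,5.2))
E
```

```text
t 23.4167 tcp [ 0.4896 -0.1468  0.3144] [-1.7991e+02  9.0000e-02  5.3130e+01] q7 -25.5 w 0.08722033422504026 F [ 0.5 -0.5  0.9]
[-11.54, 9.29, -0.95] [-0.05, 0.13, 47.93]
[-0.0, -0.0, 12.43] [0.0, 0.0, 0.0]
```

Request:
servo_tool --plan '[{"xyz": [-1.5, 1.2, -0.2], "twist": [0, 0, 6], "jaw": 0}, {"xyz": [-3.5, 2.8, -0.5], "twist": [0, 0, 13], "jaw": 0}, {"xyz": [-5.5, 4.4, -0.9], "twist": [0, 0, 20], "jaw": 0}, {"xyz": [-7.5, 6, -0.9], "twist": [0, 0, 27], "jaw": 0}, {"xyz": [-9.5, 7.6, -0.9], "twist": [0, 0, 34], "jaw": 0}, {"xyz": [-11, 8.8, -0.9], "twist": [0, 0, 41], "jaw": 0}, {"xyz": [-11.5, 9.3, -0.9], "twist": [0, 0, 47], "jaw": 0}, {"xyz": [-11.5, 9.3, -0.9], "twist": [0, 0, 47.9], "jaw": 0}, {"xyz": [-11.5, 9.3, -0.9], "twist": [0, 0, 47.9], "jaw": 0}, {"xyz": [-11.5, 9.3, -0.9], "twist": [0, 0, 47.9], "jaw": 0}]'

```text
time_s: 24.25
tool_pos: [0.4971, -0.2895, 0.3239]
tool_rot: [-179.9, 0.1, 5.9]
force: [0.5, 0.5, -0.5]
grip_width: 0.0869
grasp_force: 0.0
```

Request:
servo_tool --plan '[{"xyz": [0, 0, 0], "twist": [0, 0, 0], "jaw": 0}, {"xyz": [0, 0, 0], "twist": [0, 0, 0], "jaw": 0}, {"xyz": [0, 0, 0], "twist": [0, 0, 0], "jaw": 0}, {"xyz": [0, 0, 0], "twist": [0, 0, 0], "jaw": 0}]'

```text
time_s: 24.58
tool_pos: [0.497, -0.2904, 0.3249]
tool_rot: [180.0, -0.0, 5.7]
force: [0.2, -0.6, -0.2]
grip_width: 0.0872
grasp_force: 0.0
```

```bash
python3 - <<'E'
from h import *
plan((.4947,-.2948,.0357,5.2))
E
```

```text
t 24.5833 tcp [ 0.497  -0.2904  0.3249] [ 1.7999e+02 -1.0000e-02  5.7000e+00] q7 -59.2 w 0.08723230698839168 F [ 0.2 -0.6 -0.2]
[-0.27, 0.41, 12.52] [0.01, -0.01, 0.5]
```

Request:
servo_tool --plan '[{"xyz": [-0.1, 0.2, 1.5], "twist": [0, 0, 0.2], "jaw": 0}, {"xyz": [-0.27, 0.4, 3.5], "twist": [0, 0, 0.5], "jaw": 0}, {"xyz": [-0.27, 0.4, 5.5], "twist": [0, 0, 0.5], "jaw": 0}, {"xyz": [-0.27, 0.4, 7.5], "twist": [0, 0, 0.5], "jaw": 0}, {"xyz": [-0.27, 0.4, 9.5], "twist": [0, 0, 0.5], "jaw": 0}, {"xyz": [-0.27, 0.4, 11.2], "twist": [0, 0, 0.5], "jaw": 0}, {"xyz": [-0.27, 0.4, 12.2], "twist": [0, 0, 0.5], "jaw": 0}, {"xyz": [-0.27, 0.4, 12.5], "twist": [0, 0, 0.5], "jaw": 0}, {"xyz": [-0.27, 0.4, 12.5], "twist": [0, 0, 0.5], "jaw": 0}, {"xyz": [-0.27, 0.4, 12.5], "twist": [0, 0, 0.5], "jaw": 0}]'

```text
time_s: 25.42
tool_pos: [0.4951, -0.2953, 0.2006]
tool_rot: [180.0, -0.1, 5.1]
force: [0.1, 0.0, 0.6]
grip_width: 0.0871
grasp_force: 0.0
```

```bash
python3 - <<'E'
from h import *
plan((.4947,-.2948,.0357,5.2))
E
```

```text
t 25.4167 tcp [ 0.4951 -0.2953  0.2006] [ 1.7995e+02 -6.0000e-02  5.1500e+00] q7 -61.0 w 0.08707579966011914 F [0.1 0.  0.6]
[-0.03, -0.05, 0.09] [0.05, -0.06, -0.05]
```

Close the fingers, then lift.

Request:
servo_tool --plan '[{"xyz": [0, 0, 0], "twist": [0, 0, 0], "jaw": 0.2}, {"xyz": [0, 0, 0], "twist": [0, 0, 0], "jaw": 0.4}, {"xyz": [0, 0, 0], "twist": [0, 0, 0], "jaw": 0.5}, {"xyz": [0, 0, 0], "twist": [0, 0, 0], "jaw": 0.6}, {"xyz": [0, 0, 0], "twist": [0, 0, 0], "jaw": 0.8}, {"xyz": [0, 0, 0], "twist": [0, 0, 0], "jaw": 1}, {"xyz": [0, 0, 0], "twist": [0, 0, 0], "jaw": 1}, {"xyz": [0, 0, 0], "twist": [0, 0, 0], "jaw": 1}, {"xyz": [0, 0, 0], "twist": [0, 0, 0], "jaw": 1}]'

```text
time_s: 26.17
tool_pos: [0.4946, -0.2951, 0.1998]
tool_rot: [180.0, 0.0, 5.1]
force: [-0.1, -0.6, 0.9]
grip_width: 0.0421
grasp_force: 15.0
```

```bash
python3 - <<'E'
from h import *
plan((.4951,-.2953,.15,5.2),(.5601,-.1252,.15,5.2),(.5601,-.1252,.0438,5.2))
E
```

```text
t 26.1667 tcp [ 0.4946 -0.2951  0.1998] [179.99   0.     5.14] q7 -61.0 w 0.042132395786256084 F [-0.1 -0.6  0.9]
[0.05, 0.02, -11.42] [0.01, 0.0, -0.06]
[8.01, -16.35, -0.0] [0.0, 0.0, 0.0]
[-0.0, -0.0, 10.62] [0.0, 0.0, 0.0]
```

Request:
servo_tool --plan '[{"xyz": [0, 0, -0.5], "twist": [0, 0, 0], "jaw": 1}, {"xyz": [0, 0, -1.5], "twist": [0, 0, 0], "jaw": 1}, {"xyz": [0, 0, -3], "twist": [0, 0, 0], "jaw": 1}, {"xyz": [0, 0, -5], "twist": [0, 0, 0], "jaw": 1}, {"xyz": [0, 0, -7], "twist": [0, 0, 0], "jaw": 1}, {"xyz": [0, 0, -9], "twist": [0, 0, 0], "jaw": 1}, {"xyz": [0, 0, -10.7], "twist": [0, 0, 0], "jaw": 1}, {"xyz": [0, 0, -11.4], "twist": [0, 0, 0], "jaw": 1}, {"xyz": [0, 0, -11.4], "twist": [0, 0, 0], "jaw": 1}]'

```text
time_s: 26.92
tool_pos: [0.4953, -0.2954, 0.3165]
tool_rot: [179.8, -0.2, 5.1]
force: [0.2, 0.1, 0.1]
grip_width: 0.0416
grasp_force: 15.0
```

Request:
servo_tool --plan '[{"xyz": [0.5, -1, 0], "twist": [0, 0, 0], "jaw": 1}, {"xyz": [1.5, -3, 0], "twist": [0, 0, 0], "jaw": 1}, {"xyz": [2.7, -5.5, 0], "twist": [0, 0, 0], "jaw": 1}, {"xyz": [3.9, -8, 0], "twist": [0, 0, 0], "jaw": 1}, {"xyz": [5.1, -10.5, 0], "twist": [0, 0, 0], "jaw": 1}, {"xyz": [6.3, -13, 0], "twist": [0, 0, 0], "jaw": 1}, {"xyz": [7.3, -15, 0], "twist": [0, 0, 0], "jaw": 1}, {"xyz": [7.8, -16, 0], "twist": [0, 0, 0], "jaw": 1}, {"xyz": [8, -16.35, 0], "twist": [0, 0, 0], "jaw": 1}, {"xyz": [8, -16.35, 0], "twist": [0, 0, 0], "jaw": 1}]'

```text
time_s: 27.75
tool_pos: [0.5596, -0.1242, 0.3128]
tool_rot: [-180.0, 0.1, 5.2]
force: [-0.4, -0.3, 0.1]
grip_width: 0.0416
grasp_force: 15.0
```

Request:
servo_tool --plan '[{"xyz": [0, 0, 0], "twist": [0, 0, 0], "jaw": 1}, {"xyz": [0, 0, 0], "twist": [0, 0, 0], "jaw": 1}, {"xyz": [0, 0, 0], "twist": [0, 0, 0], "jaw": 1}, {"xyz": [0, 0, 0], "twist": [0, 0, 0], "jaw": 1}, {"xyz": [0, 0, 0], "twist": [0, 0, 0], "jaw": 1}]'

```text
time_s: 28.17
tool_pos: [0.5594, -0.126, 0.3138]
tool_rot: [180.0, 0.0, 5.1]
force: [-0.4, -0.0, 0.1]
grip_width: 0.041
grasp_force: 15.0
```

```bash
python3 - <<'E'
from h import *
plan((.5601,-.1252,.0440,5.2))
E
```

```text
t 28.1667 tcp [ 0.5594 -0.126   0.3138] [179.98   0.     5.05] q7 -78.9 w 0.040962899460994046 F [-0.4 -0.   0.1]
[0.07, -0.07, 10.58] [0.02, 0.0, -0.15]
```

Request:
servo_tool --plan '[{"xyz": [0, 0, 1.5], "twist": [0, 0, 0], "jaw": 1}, {"xyz": [0.1, -0.1, 3], "twist": [0, 0, 0], "jaw": 1}, {"xyz": [0.1, -0.1, 4.7], "twist": [0, 0, 0], "jaw": 1}, {"xyz": [0.1, -0.1, 6.5], "twist": [0, 0, 0], "jaw": 1}, {"xyz": [0.1, -0.1, 8], "twist": [0, 0, 0], "jaw": 1}, {"xyz": [0.1, -0.1, 9.2], "twist": [0, 0, 0], "jaw": 1}, {"xyz": [0.1, -0.1, 10], "twist": [0, 0, 0], "jaw": 1}, {"xyz": [0.1, -0.1, 10.4], "twist": [0, 0, 0], "jaw": 1}, {"xyz": [0.1, -0.1, 10.6], "twist": [0, 0, 0], "jaw": 1}, {"xyz": [0.1, -0.1, 10.6], "twist": [0, 0, 0], "jaw": 1}]'

```text
time_s: 29.0
tool_pos: [0.5608, -0.1241, 0.2092]
tool_rot: [180.0, -0.0, 5.1]
force: [-1.2, -0.6, 4.0]
grip_width: 0.0418
grasp_force: 15.0
```

Request:
servo_tool --plan '[{"xyz": [0, 0, 0], "twist": [0, 0, 0], "jaw": 1}, {"xyz": [0, 0, 0], "twist": [0, 0, 0], "jaw": 1}, {"xyz": [0, 0, 0], "twist": [0, 0, 0], "jaw": 0.45}, {"xyz": [0, 0, 0], "twist": [0, 0, 0], "jaw": 0.4}, {"xyz": [0, 0, 0], "twist": [0, 0, 0], "jaw": 0.3}, {"xyz": [0, 0, 0], "twist": [0, 0, 0], "jaw": 0.2}, {"xyz": [0, 0, 0], "twist": [0, 0, 0], "jaw": 0.1}, {"xyz": [0, 0, 0], "twist": [0, 0, 0], "jaw": 0}, {"xyz": [0, 0, 0], "twist": [0, 0, 0], "jaw": 0}]'

```text
time_s: 29.75
tool_pos: [0.5605, -0.124, 0.2076]
tool_rot: [180.0, 0.0, 5.1]
force: [-0.3, 0.9, 0.1]
grip_width: 0.0773
grasp_force: 0.0
```

```bash
python3 - <<'E'
from h import *
plan((.56,-.1252,.16,45),(.5843,-.2926,.16,92),(.5843,-.2926,.0552,92))
E
```

```text
t 29.75 tcp [ 0.5605 -0.124   0.2076] [1.80e+02 1.00e-02 5.13e+00] q7 -81.3 w 0.07728337887880175 F [-0.3  0.9  0.1]
[-0.07, 0.11, -11.64] [-0.0, 0.01, -39.87]
[-10.12, 13.56, 0.0] [-0.0, 0.0, -47.0]
[0.0, -0.0, 10.48] [0.0, 0.0, 0.0]
```

Request:
servo_tool --plan '[{"xyz": [0, 0, -1], "twist": [0, 0, 0], "jaw": 0}, {"xyz": [0, 0, -3], "twist": [0, 0, 0], "jaw": 0}, {"xyz": [0, 0, -6], "twist": [0, 0, 0], "jaw": 0}, {"xyz": [0, 0, -9], "twist": [0, 0, -5], "jaw": 0}, {"xyz": [0, 0, -11], "twist": [0, 0, -12], "jaw": 0}, {"xyz": [0, 0.1, -11.6], "twist": [0, 0, -19], "jaw": 0}, {"xyz": [0, 0.1, -11.6], "twist": [0, 0, -26], "jaw": 0}, {"xyz": [0, 0.1, -11.6], "twist": [0, 0, -33], "jaw": 0}, {"xyz": [0, 0.1, -11.6], "twist": [0, 0, -38], "jaw": 0}, {"xyz": [0, 0.1, -11.6], "twist": [0, 0, -39.9], "jaw": 0}]'

```text
time_s: 30.58
tool_pos: [0.5606, -0.125, 0.3247]
tool_rot: [180.0, -0.0, 45.3]
force: [-0.7, -0.4, 0.9]
grip_width: 0.0874
grasp_force: 0.0
```

Request:
servo_tool --plan '[{"xyz": [-0.8, 1, 0], "twist": [0, 0, -5], "jaw": 0}, {"xyz": [-2, 2.7, 0], "twist": [0, 0, -11], "jaw": 0}, {"xyz": [-3.5, 4.7, 0], "twist": [0, 0, -17], "jaw": 0}, {"xyz": [-5, 6.7, 0], "twist": [0, 0, -23], "jaw": 0}, {"xyz": [-6.5, 8.7, 0], "twist": [0, 0, -29], "jaw": 0}, {"xyz": [-8, 10.7, 0], "twist": [0, 0, -35], "jaw": 0}, {"xyz": [-9.3, 12.5, 0], "twist": [0, 0, -41], "jaw": 0}, {"xyz": [-10.1, 13.6, 0], "twist": [0, 0, -46], "jaw": 0}, {"xyz": [-10.1, 13.6, 0], "twist": [0, 0, -47], "jaw": 0}, {"xyz": [-10.1, 13.6, 0], "twist": [0, 0, -47], "jaw": 0}]'

```text
time_s: 31.42
tool_pos: [0.5852, -0.293, 0.3239]
tool_rot: [-180.0, -0.0, 91.9]
force: [0.3, 0.9, 0.4]
grip_width: 0.0871
grasp_force: 0.0
```

Request:
servo_tool --plan '[{"xyz": [0, 0, 0], "twist": [0, 0, 0], "jaw": 0}, {"xyz": [0, 0, 0], "twist": [0, 0, 0], "jaw": 0}, {"xyz": [0, 0, 0], "twist": [0, 0, 0], "jaw": 0}, {"xyz": [0, 0, 0], "twist": [0, 0, 0], "jaw": 0}, {"xyz": [0, 0, 0], "twist": [0, 0, 0], "jaw": 0}]'

```text
time_s: 31.83
tool_pos: [0.5856, -0.2918, 0.324]
tool_rot: [180.0, 0.0, 92.1]
force: [-0.7, 0.0, 0.1]
grip_width: 0.0874
grasp_force: 0.0
```

```bash
python3 - <<'E'
from h import *
plan((.5843,-.2926,.0552,92))
E
```

```text
t 31.8333 tcp [ 0.5856 -0.2918  0.324 ] [1.7999e+02 1.0000e-02 9.2070e+01] q7 18.7 w 0.08741675602339821 F [-0.7  0.   0.1]
[-0.07, -0.14, 10.48] [0.01, 0.01, 0.07]
```

Request:
servo_tool --plan '[{"xyz": [0, -0.1, 1.5], "twist": [0, 0, 0], "jaw": 0}, {"xyz": [-0.1, -0.15, 3.5], "twist": [0, 0, 0], "jaw": 0}, {"xyz": [-0.1, -0.15, 5.5], "twist": [0, 0, 0], "jaw": 0}, {"xyz": [-0.1, -0.15, 7.5], "twist": [0, 0, 0], "jaw": 0}, {"xyz": [-0.1, -0.15, 9.2], "twist": [0, 0, 0], "jaw": 0}, {"xyz": [-0.1, -0.15, 10.2], "twist": [0, 0, 0], "jaw": 0}, {"xyz": [-0.1, -0.15, 10.5], "twist": [0, 0, 0], "jaw": 0}, {"xyz": [-0.1, -0.15, 10.5], "twist": [0, 0, 0], "jaw": 0}, {"xyz": [-0.1, -0.15, 10.5], "twist": [0, 0, 0], "jaw": 0.2}, {"xyz": [-0.1, -0.15, 10.5], "twist": [0, 0, 0], "jaw": 0.3}]'

```text
time_s: 32.67
tool_pos: [0.5847, -0.2938, 0.2202]
tool_rot: [179.9, 0.1, 92.0]
force: [0.4, 0.8, 0.7]
grip_width: 0.0803
grasp_force: 0.0
```

Request:
servo_tool --plan '[{"xyz": [0, 0, 0], "twist": [0, 0, 0], "jaw": 0.4}, {"xyz": [0, 0, 0], "twist": [0, 0, 0], "jaw": 0.6}, {"xyz": [0, 0, 0], "twist": [0, 0, 0], "jaw": 0.8}, {"xyz": [0, 0, 0], "twist": [0, 0, 0], "jaw": 1}, {"xyz": [0, 0, 0], "twist": [0, 0, 0], "jaw": 1}, {"xyz": [0, 0, 0], "twist": [0, 0, 0], "jaw": 1}]'

```text
time_s: 33.17
tool_pos: [0.5841, -0.2937, 0.2191]
tool_rot: [180.0, 0.0, 92.0]
force: [-0.6, 0.5, 1.4]
grip_width: 0.0513
grasp_force: 15.0
```

```bash
python3 - <<'E'
from h import *
plan((.5843,-.2926,.16,92),(.5548,-.0674,.16,95),(.5548,-.0674,.0632,95))
E
```

```text
t 33.1667 tcp [ 0.5841 -0.2937  0.2191] [1.7998e+02 2.0000e-02 9.2030e+01] q7 16.9 w 0.05134366770308741 F [-0.6  0.5  1.4]
[0.1, 0.02, -10.49] [0.02, 0.02, 0.03]
[22.61, -2.16, -0.0] [0.0, 0.0, -3.0]
[0.0, -0.0, 9.68] [0.0, 0.0, 0.0]
```

Request:
servo_tool --plan '[{"xyz": [0, 0, -0.5], "twist": [0, 0, 0], "jaw": 1}, {"xyz": [0, 0, -1.5], "twist": [0, 0, 0], "jaw": 1}, {"xyz": [0, 0, -3], "twist": [0, 0, 0], "jaw": 1}, {"xyz": [0, 0, -5], "twist": [0, 0, 0], "jaw": 1}, {"xyz": [0, 0, -7], "twist": [0, 0, 0], "jaw": 1}, {"xyz": [0, 0, -9], "twist": [0, 0, 0], "jaw": 1}, {"xyz": [0, 0, -10.2], "twist": [0, 0, 0], "jaw": 1}, {"xyz": [0, 0, -10.5], "twist": [0, 0, 0], "jaw": 1}, {"xyz": [0, 0, -10.5], "twist": [0, 0, 0], "jaw": 1}]'

```text
time_s: 33.92
tool_pos: [0.5843, -0.2937, 0.325]
tool_rot: [179.9, 0.1, 92.0]
force: [-0.4, -0.2, -0.8]
grip_width: 0.0516
grasp_force: 15.0
```

Request:
servo_tool --plan '[{"xyz": [1, -0.1, 0], "twist": [0, 0, 0], "jaw": 1}, {"xyz": [3.5, -0.3, 0], "twist": [0, 0, 0], "jaw": 1}, {"xyz": [6.5, -0.6, 0], "twist": [0, 0, -1], "jaw": 1}, {"xyz": [9.5, -0.9, 0], "twist": [0, 0, -1], "jaw": 1}, {"xyz": [12.5, -1.2, 0], "twist": [0, 0, -2], "jaw": 1}, {"xyz": [15.5, -1.5, 0], "twist": [0, 0, -2], "jaw": 1}, {"xyz": [18.5, -1.8, 0], "twist": [0, 0, -3], "jaw": 1}, {"xyz": [21, -2, 0], "twist": [0, 0, -3], "jaw": 1}, {"xyz": [22.2, -2.1, 0], "twist": [0, 0, -3], "jaw": 1}, {"xyz": [22.6, -2.15, 0], "twist": [0, 0, -3], "jaw": 1}]'

```text
time_s: 34.75
tool_pos: [0.5538, -0.0653, 0.3227]
tool_rot: [-179.9, -0.1, 95.3]
force: [-0.6, 0.0, -0.9]
grip_width: 0.0515
grasp_force: 15.0
```

Request:
servo_tool --plan '[{"xyz": [0, 0, 0], "twist": [0, 0, 0], "jaw": 1}, {"xyz": [0, 0, 0], "twist": [0, 0, 0], "jaw": 1}, {"xyz": [0, 0, 0], "twist": [0, 0, 0], "jaw": 1}, {"xyz": [0, 0, 0], "twist": [0, 0, 0], "jaw": 1}, {"xyz": [0, 0, 0], "twist": [0, 0, 0], "jaw": 1}]'

```text
time_s: 35.17
tool_pos: [0.5546, -0.0699, 0.3235]
tool_rot: [-180.0, 0.0, 94.9]
force: [-0.3, -0.0, -1.6]
grip_width: 0.0518
grasp_force: 15.0
```

```bash
python3 - <<'E'
from h import *
plan((.5548,-.0683,.0634,95))
E
```

```text
t 35.1667 tcp [ 0.5546 -0.0699  0.3235] [-179.99    0.     94.91] q7 3.2 w 0.051799339423468864 F [-0.3 -0.  -1.6]
[0.16, 0.04, 9.61] [-0.01, 0.0, -0.09]
```

Request:
servo_tool --plan '[{"xyz": [0, 0, 1.2], "twist": [0, 0, 0], "jaw": 1}, {"xyz": [0.1, 0, 2.7], "twist": [0, 0, 0], "jaw": 1}, {"xyz": [0.1, 0, 4.2], "twist": [0, 0, 0], "jaw": 1}, {"xyz": [0.1, 0, 5.7], "twist": [0, 0, 0], "jaw": 1}, {"xyz": [0.1, 0, 7.1], "twist": [0, 0, 0], "jaw": 1}, {"xyz": [0.1, 0, 8.2], "twist": [0, 0, 0], "jaw": 1}, {"xyz": [0.1, 0, 9], "twist": [0, 0, 0], "jaw": 1}, {"xyz": [0.1, 0, 9.4], "twist": [0, 0, 0], "jaw": 1}, {"xyz": [0.1, 0, 9.6], "twist": [0, 0, 0], "jaw": 1}, {"xyz": [0.1, 0, 9.6], "twist": [0, 0, 0], "jaw": 1}]'

```text
time_s: 36.0
tool_pos: [0.5545, -0.0675, 0.2286]
tool_rot: [-180.0, 0.0, 95.0]
force: [-1.5, -0.9, 3.8]
grip_width: 0.0516
grasp_force: 15.0
```

Request:
servo_tool --plan '[{"xyz": [0, 0, 0], "twist": [0, 0, 0], "jaw": 1}, {"xyz": [0, 0, 0], "twist": [0, 0, 0], "jaw": 1}, {"xyz": [0, 0, 0], "twist": [0, 0, 0], "jaw": 0.35}, {"xyz": [0, 0, 0], "twist": [0, 0, 0], "jaw": 0.3}, {"xyz": [0, 0, 0], "twist": [0, 0, 0], "jaw": 0.2}, {"xyz": [0, 0, 0], "twist": [0, 0, 0], "jaw": 0.1}, {"xyz": [0, 0, 0], "twist": [0, 0, 0], "jaw": 0}, {"xyz": [0, 0, 0], "twist": [0, 0, 0], "jaw": 0}]'

```text
time_s: 36.67
tool_pos: [0.5545, -0.0675, 0.2277]
tool_rot: [180.0, -0.0, 95.0]
force: [0.3, -0.1, -0.2]
grip_width: 0.08
grasp_force: 0.0
```

Request:
servo_tool --plan '[{"xyz": [0, 0, -1], "twist": [0, 0, 0], "jaw": 0}, {"xyz": [0, 0, -3], "twist": [0, 0, 0], "jaw": 0}, {"xyz": [0, 0, -5.5], "twist": [0, 0, 0], "jaw": 0}, {"xyz": [0, 0, -8], "twist": [0, 0, 0], "jaw": 0}, {"xyz": [0, 0, -10.5], "twist": [0, 0, 0], "jaw": 0}, {"xyz": [0, 0, -12], "twist": [0, 0, 0], "jaw": 0}, {"xyz": [0, 0, -12], "twist": [0, 0, 0], "jaw": 0}]'

```text
time_s: 37.25
tool_pos: [0.5557, -0.0672, 0.3525]
tool_rot: [179.6, 0.1, 95.0]
force: [0.5, 0.1, 0.6]
grip_width: 0.0871
grasp_force: 0.0
```

Request:
servo_tool --plan '[{"xyz": [-3, 0, 0], "twist": [0, 0, 0], "jaw": 0}, {"xyz": [-6, 0, 0], "twist": [0, 0, 0], "jaw": 0}, {"xyz": [-9, 0, 0], "twist": [0, 0, 0], "jaw": 0}, {"xyz": [-12, 0, 0], "twist": [0, 0, 0], "jaw": 0}, {"xyz": [-15, 0, 0], "twist": [0, 0, 0], "jaw": 0}, {"xyz": [-18, 0, 0], "twist": [0, 0, 0], "jaw": 0}, {"xyz": [-21, 0, 0], "twist": [0, 0, 0], "jaw": 0}, {"xyz": [-22, 0, 0], "twist": [0, 0, 0], "jaw": 0}, {"xyz": [-22, 0, 0], "twist": [0, 0, 0], "jaw": 0}, {"xyz": [-22, 0, 0], "twist": [0, 0, 0], "jaw": 0}]'

```text
time_s: 38.08
tool_pos: [0.5736, -0.2861, 0.347]
tool_rot: [-180.0, -0.1, 95.0]
force: [0.1, 1.3, 0.2]
grip_width: 0.0869
grasp_force: 0.0
```

```bash
python3 - <<'E'
from h import *
from cell import env
c=env.read_camera("top");crop(c,130,150,405,290,2.9,"pics/t3.png")
im=c["img"].astype(int);r,g=im[...,0],im[...,1]
for x in blobs(win((r>150)&(g<80),240,170,330,240)): print(x[:3])
for x in blobs(win(im.sum(2)<180,252,175,322,228)): print(x[:3])
E
```

```text
(np.int32(387), [274.6, 213.1], [264, 202, 22, 23])
(np.int32(310), [300.1, 211.1], [290, 201, 20, 21])
```

View pics/t3.png

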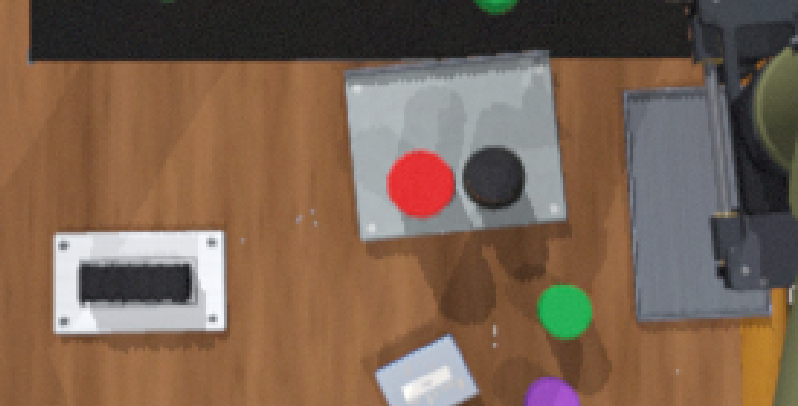

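The red lid (274.6,213.1 against 274.9,212.3 at the start) and the black lid (300.1,211.1 against 299.9,210.8) are back within about 2 mm. The filter lies in the outline at crop (136,283).

```bash
python3 -c "
from cell import env
print(env.sign_off())"
```

```text
the job is handed in; nothing more can be done
None
```

The job is handed in at about 38 s: the filter lies in the outline to about 1 mm, and both jars are back upright within about 2 mm of where they started; no score came back.

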